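# Fit the wide chisel into the breaker hammer

### The job

Fit the wide flat chisel into the breaker hammer lying in its cradle: take it from the chisel rest, push its round shank into the chuck until the locking pawl clicks in behind it, without forcing it, then give it a firm but not violent tug back against the pawl to prove that it holds, and let go. Leave the other two chisels and the mallet where they are.

Things in the scene. Friction and masses are not known exactly. Their poses are not given: they have to be found in the camera images.
- wide_chisel_grip (a point): Middle of the wide flat chisel, on its axis, at its centre of mass: the place to grip. x runs along the chisel to its shank end, z up. Steel, 280 mm long, about 0.6 kg, lying level in a slot of the rest. From x = -60 to +60 mm it is an octagonal bar 18 mm across flats, with flats at both sides; from -60 to -130 mm a level blade that spreads to 50 mm.
- wide_chisel_end (a point): Centre of that chisel's shank end, x = +150 mm from wide_chisel_grip, same axes. The last 90 mm are a round shank, 18 mm in diameter, its last 6 mm tapered to 11 mm. A closed locking groove 14 mm long and 5 mm deep lies in its top (and one in its bottom) 25 to 39 mm behind the end, so the chisel goes in with its blade level, as it lies.
- narrow_chisel_grip (a point): Middle of a chisel like the wide one, but with a blade only 24 mm wide, in another slot of the rest. Leave it alone.
- point_chisel_grip (a point): Middle of a chisel like the wide one, but drawn to a round point, in another slot of the rest. Leave it alone.
- rest: Fixed timber chisel rest, 200 x 235 mm, origin under its middle. Three slots along its x at y = -75, 0, +75 mm hold the chisels, shank ends to +x, axes 56 mm above the bench. Only two notched cheeks carry them, at x = -53 and +82 mm, 14 mm thick, tops 59 mm above the bench; between these the chisels are free down to the 16 mm thick base board.
- hammer: Cordless breaker hammer, 0.46 m long, held fast in a timber cradle. Origin on the bench below its chuck's mouth; x points along the level bore into the chuck, z up. Its nose is at most 54 mm across for the first 88 mm. Pushing the shank past the pawl takes 6 to 18 N. A firm tug is 10 to 15 N. Forcing it is over 25 N on the anvil, over 20 N in the tug on the pawl, or 40 N in all while held.
- chuck_mouth (a point): Centre of the chuck's mouth, on the bore's axis, 105 mm above the bench; x points into the bore. A rubber cone narrows from 31 mm at the mouth to the 19.5 mm round bore at 12 mm depth. The pawl drops behind the thick end of the shank when the shank end is 69 to 81 mm deep: it differs from hammer to hammer and must be felt. A solid anvil stops the shank end 2 mm farther in.
- pawl (a joint): Lift of the sprung locking pawl, in m: 0 when down, about 0.002 to 0.004 while it rides on the shank (it begins to lift when the shank end is 35 to 52 mm deep), 0 again once it has clicked into the groove. Outer face sloped, inner face square: it lets the shank in but not out. Its steel release head on top of the chuck rises with it and need not be touched.
- mallet: Round wooden mason's mallet standing head down on the bench, head 94 mm across, 208 mm tall. Origin: centre of its foot. Leave it alone.

How it is judged (in metres and radians):
On the way, in this order (a step that is already met when the one before it is completed fails the run):
1. the shank has gone past the pawl and the pawl has dropped into its groove (x of wide_chisel_end in the frame of chuck_mouth above 0.062 m and value of joint pawl below 0.0012 m), for 0.2 s.
2. the chisel is tugged back so that the pawl's square tooth (pawl_c0) bears more than 5 N (x of wide_chisel_end in the frame of chuck_mouth above 0.062 m and contact force between wide_chisel and pawl_c0 above 5 N), for 0.05 s.
At the end, for the whole second after the job is handed in: The wide chisel sits in the chuck with its shank end more than 62 mm behind the mouth and the pawl down in its groove (lifted less than 1.2 mm), in line with the bore within 0.1 rad, at rest; the other two chisels and the mallet are within 15 mm of where they were (all of step 1 and angle between the x axis of wide_chisel_end and the x axis of chuck_mouth, either way round below 0.1 rad and linear speed of wide_chisel below 0.02 m/s and distance of each of narrow_chisel_grip, point_chisel_grip, mallet from where it was at the start of the episode below 0.015 m); the robot touches nothing.
It fails at once if the shank is rammed against the anvil with more than 25 N (lock_unit_c0 is the anvil) (contact force between wide_chisel and lock_unit_c0 above 25 N).
It fails at once if the pawl is tugged with more than 20 N (pawl_c0 is the pawl's square tooth) (contact force between wide_chisel and pawl_c0 above 20 N).
It fails at once if the chisel is forced or wedged: more than 40 N between it and the hammer while the fingers hold it (contact force between wide_chisel and hammer above 40 N and contact force between the fingers and wide_chisel above 15 N).
It fails at once if another chisel or the mallet is moved by more than 15 mm (distance of any of narrow_chisel_grip, point_chisel_grip, mallet from where it was at the start of the episode above 0.015 m).
It also fails if it takes over 69 s, if anything falls off the work surface, if the arm or the gripper's body presses on something with over 40 N, if the wrist force passes 120 N, or if a joint passes its speed limit or range.

### The arm

A 6-joint arm with a two-finger parallel gripper is mounted at the origin on the work surface. World frame = base frame: x ahead of the robot, y to its left, z up, the work surface at z = 0. Lengths are in m, angles in degrees, forces in N, time in s.
With the tool pointing down it reaches from about 0.4 to 0.825 m from the base axis. Payload 7 kg.
Tool frame: the origin (TCP) lies between the finger pads; the fingertips stand 11 mm ahead of it and the grasp point (between the pads) lies 8 mm behind it (r.tcp_to_tips is the distance from the TCP to the fingertips, in m); x points along the fingers, y is the direction in which the jaws open and shut, and the axes are right-handed (so a half turn about x gives the same grasp; the last joint's range is limited). The gripper opens to 88 mm and grips with 3 to 60 N. Pads are 19 mm wide; open, the fingers measure 130 mm over their backs; the gripper's body (78 mm by 193 mm) begins 47 mm behind the grasp point.
Start: joints at [-53.967, 20.546, 0.682, 0, -70.136, -16.507], TCP at [0.226, -0.636, 0.238] pointing down, gripper open.
Joint ranges: [-176.03, 176.03], [-82.01, 121.73], [-58.28, 71.71], [-173.87, 95.51], [-174.79, -0.11], [-173.66, 173.66]. Speed limits (degrees/s): [136.94, 136.94, 172.46, 180, 180, 180].

### API

Orientations are given as [roll, pitch, yaw] about the fixed x, y, z axes, in that order (R = Rz(yaw) Ry(pitch) Rx(roll)).
In Python, from plant import r gives the robot as it stands.
- The arm moves only by the tool arm_command, never from a script. Its argument "plan" is a list of rows, each an object of numbers: "dx", "dy", "dz": the shift along the tool's x, y, z each as a share of 0.02 m, from -1 to 1; "wx", "wy", "wz": the turn, a rotation vector about the tool's x, y, z each as a share of 0.08 rad, from -1 to 1. In form: [{"dx": .., "dy": .., "dz": .., "wx": .., "wy": .., "wz": ..}, ...]. A call has 1 to 20 rows; each row shifts and turns the pose as measured when the row begins, along the tool's axes as they then stand; what a row does not reach is not made up. A row lasts 1/12 s, in which the tool goes at most 41.7 mm and 7.16 degrees, less where a joint would pass 70% of its speed; a pose out of reach is approached as far as the arm can. A call with a number of a shift or a turn outside -1 to 1 is refused whole. A call with a gripper value outside its range is refused whole. "fingers" is the closure, from -1 (fully open) to 1 (shut), so that 0 is half open, set as the call begins (left out, the last holds). The fingers move at their own pace and stop on an object; "force" is the grip in N (left out, the last holds). Time passes only in rows, so rows that do not move let the fingers close. It gives the time, the measured TCP pose, the force and the opening at its end, in the units of the state.
- r.get_state(): the state, without advancing time (a new reading comes with each control period).
- r.capture(name): name is "scene" or "side" or "wrist"; returns (picture, depth): 480x640x3 uint8, red, green, blue; 480x640 float32, m along the optical axis (not along the pixel's ray), 0 where there is no reading.
- r.camera_model(name): a dict with "vertical_fov" (degrees; the focal length in pixels is half the picture's height over the tangent of half this angle, whatever the lens; pixels are square), "cx", "cy" (the principal point, pixels), "R" (3x3) and "t" (3): a world point X has camera coordinates R X + t. Camera axes: x right, y down, z forward; pixel columns grow to the right and rows downward; lengths in m; the calibration is good to about 2 mm. The wrist camera is an equidistant fisheye: a pixel r from the principal point sees the ray r / f radians off the axis. A picture is of the moment at which its call begins: read the wrist's pose just before it. camera_model takes no time and is no camera call; for the wrist camera it gives the pose at the moment of the call.
- r.close_job(): hands the job in, once; it reports no verdict.
Trained networks look in the newest picture that a camera, given by its name, has taken for a name from the list of things; names that differ only in an ending like _2 or _b are one class to them, and where a whole thing is asked for, a point or a joint stands for the part that bears it (a point fixed in the world has none). Each returns a list of dicts, best first, with "score" (0 to 1); they miss things now and then, are a little off and sometimes report something else, mostly with a low value. They report only what shows in the picture. A call takes as long as a camera call.
- r.cut_out(camera, query): "mask" (480x640 bool, what is visible of it) and "bbox" ([left, top, width, height] in pixels, round what is visible of it).
- r.spot_point(camera, query): "centre" ([column, row] in pixels: a listed point, or the origin of a listed thing).
The state is a dict: "time_s": time; "joints": joint angles; "qd": joint speeds; "joint_torque": joint torques, N m; "tcp_pos": TCP position; "eef_rot": TCP orientation; "contact_force": force on the tool from outside, world axes, zero at the start; "moment": the same for the moment, N m; "gripper_width": finger opening in m.
Only numpy, scipy, OpenCV 4.12 (cv2) and the standard library are available. Lean on these libraries where they do the work, as an engineer would, in place of code of your own. Each camera call takes 0.05 s, during which the arm holds its last target.

## Working session

There is one attempt and no reset: what is moved stays moved. The work goes in short steps, Python scripts to look and compute and a tool call to move; the robot and the scene stay as the last step left them, time stands still between calls to the robot, and variables do not carry over. Pictures are saved under pics/ and viewed, and the job is handed in when it is done.

Besides the shell and the picture viewer there is one more tool, called after "Call:" as name(argument=value, ...), one argument or row to a line, values as JSON. arm_command: Moves the arm, as the interface text tells. Shift numbers are shares of 0.02 m and turn numbers shares of 0.08 rad, none past 1 either way. Its arguments: {"type":"object","properties":{"plan":{"type":"array","items":{"type":"object","properties":{"dx":{"type":"number"},"dy":{"type":"number"},"dz":{"type":"number"},"wx":{"type":"number"},"wy":{"type":"number"},"wz":{"type":"number"}}}},"fingers":{"type":"number"},"force":{"type":"number"}},"required":["plan"]}

```bash
ls; mkdir -p pics
cat > h.py <<'E'
import numpy as np, cv2
from plant import r
def cap(n,fn):
    p,d=r.capture(n); cv2.imwrite('pics/'+fn+'.png',p[:,:,::-1]); return p,d
def f(n):
    m=r.camera_model(n); return m,240/np.tan(np.radians(m['vertical_fov']/2))
def back(n,u,v,z,m=None):
    m0,fo=f(n); m=m or m0
    x=np.array([(u-m['cx'])/fo,(v-m['cy'])/fo,1.0])
    if n=='wrist':
        rr=np.hypot(u-m['cx'],v-m['cy']); th=rr/fo
        x=np.array([(u-m['cx'])/rr*np.tan(th),(v-m['cy'])/rr*np.tan(th),1.0]) if rr>0 else np.array([0,0,1.])
    R=np.array(m['R']);t=np.array(m['t'])
    return R.T@(x*z-t)
def ray(n,u,v,m=None):
    m0,_=f(n); m=m or m0
    c=-np.array(m['R']).T@np.array(m['t']); p=back(n,u,v,1.0,m); return c,p-c
def onz(n,u,v,z,m=None):
    c,d=ray(n,u,v,m); return c+d*(z-c[2])/d[2]
E
python3 - <<'E'
from h import *
s=r.get_state(); print(s)
for n in ['scene','side','wrist']:
    m,fo=f(n); print(n,m,fo)
    p,d=cap(n,n+'0')
    for q in ['wide_chisel_grip','wide_chisel_end','narrow_chisel_grip','point_chisel_grip','rest','hammer','chuck_mouth','mallet']:
        for o in r.spot_point(n,q)[:2]:
            u,v=o['centre']; z=d[int(np.clip(v,0,479)),int(np.clip(u,0,639))]
            print(n,q,round(o['score'],2),np.round([u,v,z],3),np.round(back(n,u,v,z),4))
print(r.get_state()['time_s'])
E
```

```text
pics
{'time_s': 0.0, 'joints': array([-5.39663460e+01,  2.05919002e+01,  6.34231231e-01, -1.93332877e-02,
       -7.01363801e+01, -1.65068073e+01]), 'qd': array([-0.08898532, -0.0440546 ,  0.01783177, -0.02581878, -0.04146768,
       -0.00992886]), 'joint_torque': array([-3.66342128e-04, -5.82713699e+01,  2.93048483e+01,  6.99690118e+00,
        6.88182103e-03, -1.54354439e-04]), 'tcp_pos': array([ 0.22543206, -0.63574575,  0.23662338]), 'eef_rot': array([ 95.57095483,  89.90421038, 115.09121743]), 'contact_force': array([ 0.03845671, -0.56348906, -0.47531326]), 'moment': array([ 0.01327925, -0.03697874, -0.03403754]), 'gripper_width': 0.08757862428189807}
scene {'vertical_fov': 53.408742337534086, 'cx': 319.95796292745433, 'cy': 235.2478619728589, 'R': array([[-0.82508438,  0.56486289, -0.01287158],
       [ 0.45287918,  0.64754691, -0.61284864],
       [-0.3378405 , -0.51148111, -0.79009548]]), 't': array([ 0.39118366, -0.21582466,  1.41366952])} 477.0962048876069
scene wide_chisel_grip 0.92 [257.3   147.4     1.375] [ 0.468  -0.3271  0.061 ]
scene wide_chisel_end 0.6 [205.4  159.2
[... 1254 characters left out ...]
594]
side rest 0.62 [352.2  193.7    1.55] [ 0.4673 -0.1755  0.0618]
side hammer 0.88 [278.6   300.4     1.156] [0.5495 0.3057 0.1259]
side chuck_mouth 0.68 [272.4   264.5     1.229] [0.5857 0.2106 0.1315]
side chuck_mouth 0.24 [279.8   299.      1.158] [0.5478 0.3021 0.1266]
side mallet 0.66 [344.3   375.4     1.091] [0.3992 0.4152 0.0637]
wrist {'vertical_fov': 65.70646984690485, 'cx': 318.45687179541983, 'cy': 244.24495605901134, 'R': array([[-3.33099531e-01,  9.42891452e-01,  6.41695201e-04],
       [ 8.98313956e-01,  3.17144507e-01,  3.04058214e-01],
       [ 2.86490381e-01,  1.01858092e-01, -9.52653237e-01]]), 't': array([ 0.67345411, -0.03830625,  0.39048902])} 371.64829954431775
1.35
```

View pics/scene0.png

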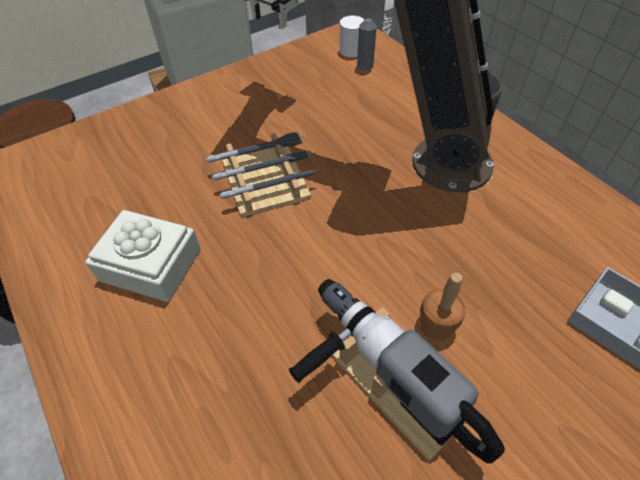

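View pics/side0.png

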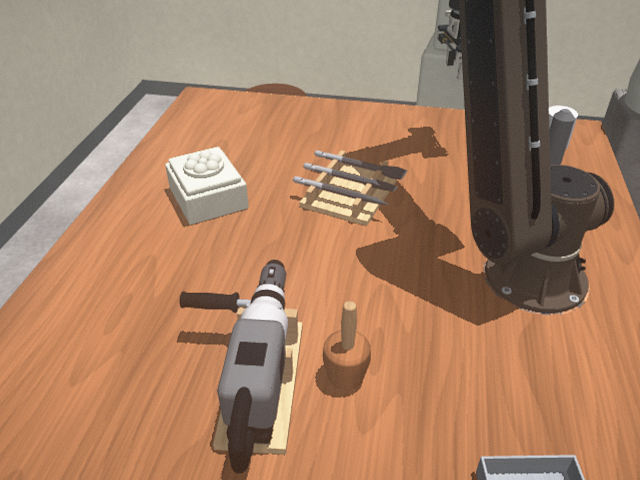

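View pics/wrist0.png

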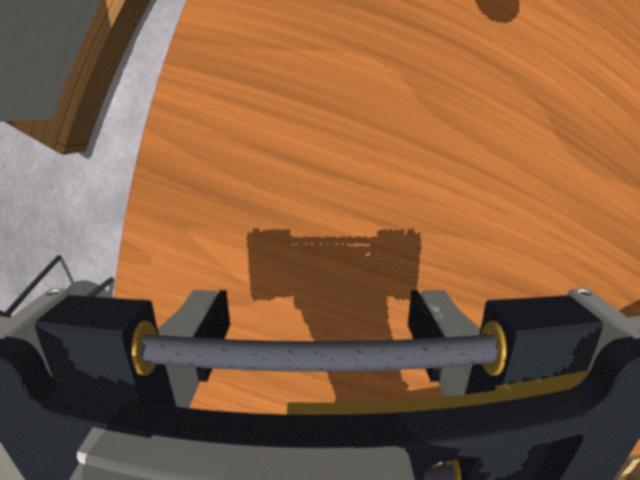

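The wide chisel is the farthest one in the scene view, with its shank end at (208,158) and its blade at (297,140). The hammer's nose tip is at about (328,288) in scene and (273,266) in side. The mallet stands at (441,310) in scene.

```bash
cat > a.py <<'E'
from h import *
I={n:cv2.imread(f'pics/{n}0.png') for n in ['scene','side']}
for n,(x,y,w,h,) in {'scene':(180,120,160,110),'side':(280,140,140,95)}.items():
    cv2.imwrite(f'pics/{n}_rest.png',cv2.resize(I[n][y:y+h,x:x+w],None,fx=5,fy=5,interpolation=cv2.INTER_CUBIC))
for n,(x,y,w,h,) in {'scene':(290,260,120,90),'side':(220,240,120,90)}.items():
    cv2.imwrite(f'pics/{n}_nose.png',cv2.resize(I[n][y:y+h,x:x+w],None,fx=6,fy=6,interpolation=cv2.INTER_CUBIC))
print(onz('scene',257.3,147.4,.056),onz('side',362.3,163.3,.056),onz('scene',205.4,159.2,.056),onz('side',310.7,152.4,.056))
print(onz('scene',320.5,283.8,.105),onz('side',272.4,264.5,.105))
E
python3 a.py
```

```text
[ 0.46567627 -0.33239234  0.056     ] [ 0.46074749 -0.33943543  0.056     ] [ 0.6110546  -0.37448701  0.056     ] [ 0.61892386 -0.37163249  0.056     ]
[0.59434281 0.18009661 0.105     ] [0.59422196 0.18236558 0.105     ]
```

```bash
python3 -c "
import cv2,numpy as np
a=cv2.imread('pics/scene_rest.png');b=cv2.imread('pics/side_rest.png');print(a.shape,b.shape)"
```

```text
(550, 800, 3) (475, 700, 3)
```

View pics/scene_rest.png

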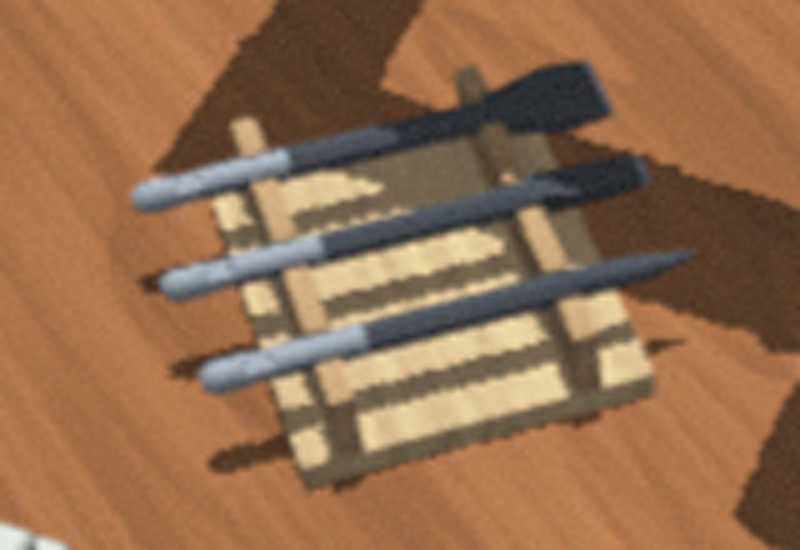

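View pics/scene_nose.png

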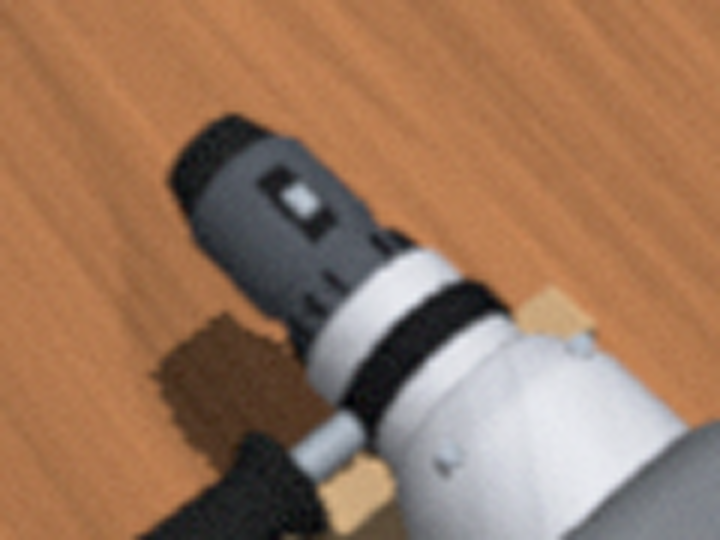

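View pics/side_nose.png

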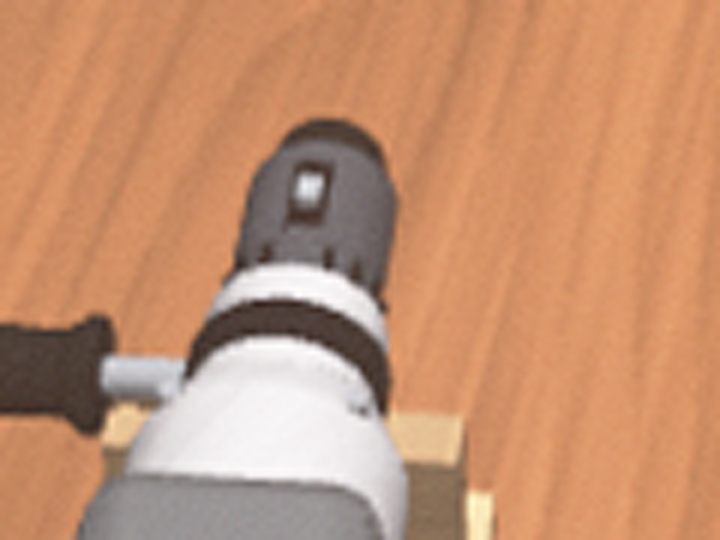

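```bash
cat > b.py <<'E'
from h import *
from scipy.spatial.transform import Rotation as Rt
s=r.get_state(); R=Rt.from_euler('xyz',s['eef_rot'],degrees=True).as_matrix(); print('tool axes cols\n',R.round(3))
for n in ['scene','side']:
    p,d=r.capture(n); np.save(f'd_{n}.npy',d)
    hm=r.cut_out(n,'hammer')[0]; print(n,hm['score'],hm['bbox'])
    v,u=np.where(hm['mask']&(d>0)); P=np.array([back(n,a,b,d[b,a]) for a,b in zip(u,v)])
    np.save(f'P_{n}.npy',P)
    print(P.min(0),P.max(0))
    dd=.105
    # slices along y
    for y in np.arange(.16,.34,.015):
        q=P[abs(P[:,1]-y)<.0075]; q=q[q[:,2]>.09]
        if len(q)>5: print(round(y,3),len(q),q[:,0].min().round(4),q[:,0].max().round(4),'top',np.sort(q[:,2])[-5:].mean().round(4),'xtop',q[np.argsort(q[:,2])[-8:],0].mean().round(4))
P=[onz('scene',u,v,0.05) for u,v in [(90,260),(168,300),(200,240),(125,212)]]; print(np.round(P,3))
E
python3 b.py
```

```text
tool axes cols
 [[-0.    -0.334  0.942]
 [-0.     0.942  0.334]
 [-1.    -0.    -0.   ]]
scene 0.84 [288.1, 283.3, 216.0, 183.5]Traceback (most recent call last):
  File "b.py", line 7, in <module>
    v,u=np.where(hm['mask']&(d>0)); P=np.array([back(n,a,b,d[b,a]) for a,b in zip(u,v)])
                                                ~~~~^^^^^^^^^^^^^^
  File "h.py", line 8, in back
    m0,fo=f(n); m=m or m0
          ~^^^
  File "h.py", line 6, in f
    m=r.camera_model(n); return m,240/np.tan(np.radians(m['vertical_fov']/2))
ValueError: time passes only in moves, steps and waits
```

```bash
python3 - <<'E'
s=open('h.py').read()
s=s.replace("def f(n):\n    m=r.camera_model(n); return","_C={}\ndef f(n):\n    if n not in _C: _C[n]=r.camera_model(n)\n    m=_C[n]; return")
open('h.py','w').write(s)
E
python3 b.py
```

```text
tool axes cols
 [[ 0.    -0.334  0.943]
 [ 0.     0.943  0.334]
 [-1.    -0.     0.   ]]
scene 0.95 [291.1, 281.7, 214.0, 182.1]
[ 0.46261286  0.18602521 -0.00377698] [0.75738531 0.64267508 0.16823699]
0.19 56 0.5744 0.6108 top 0.1261 xtop 0.5913
0.205 121 0.5634 0.6142 top 0.1323 xtop 0.59
0.22 164 0.5628 0.6162 top 0.1338 xtop 0.5895
0.235 172 0.563 0.6136 top 0.1384 xtop 0.5853
0.25 181 0.5607 0.6121 top 0.1344 xtop 0.5854
0.265 166 0.5559 0.6109 top 0.1332 xtop 0.5875
0.28 181 0.5534 0.6127 top 0.138 xtop 0.582
0.295 290 0.5195 0.7042 top 0.1412 xtop 0.5782
0.31 800 0.5166 0.757 top 0.1411 xtop 0.5791
0.325 815 0.5169 0.7574 top 0.1465 xtop 0.5731
0.34 307 0.5372 0.7535 top 0.1535 xtop 0.5734
side 0.77 [181.3, 260.0, 122.4, 213.1]
[ 0.48169611  0.06559742 -0.00525152] [0.79926806 0.64318774 0.16773852]
0.19 35 0.5688 0.6013 top 0.1265 xtop 0.5861
0.205 66 0.5613 0.6096 top 0.1315 xtop 0.5862
0.22 111 0.5574 0.6088 top 0.1346 xtop 0.582
0.235 121 0.556 0.6077 top 0.1389 xtop 0.581
0.25 132 0.5524 0.6061 top 0.1345 xtop 0.5827
0.265 94 0.5471 0.6049 top 0.1338 xtop 0.5788
0.28 129 0.5453 0.6069 top 0.1386 xtop 0.578
0.295 194 0.5156 0.7031 top 0.1412 xtop 0.5777
0.31 635 0.5125 0.7455 top 0.1413 xtop 0.5762
0.325 705 0.5144 0.7494 top 0.1456 xtop 0.5702
0.34 214 0.5234 0.7489 top 0.1516 xtop 0.5701
[[ 0.994 -0.222  0.05 ]
 [ 0.883 -0.011  0.05 ]
 [ 0.749 -0.125  0.05 ]
 [ 0.87  -0.321  0.05 ]]
```

```bash
cat >> h.py <<'E'
from scipy.spatial.transform import Rotation as Rt
def pose():
    s=r.get_state(); return np.array(s['tcp_pos']),Rt.from_euler('xyz',s['eef_rot'],degrees=True),s
def down(hz):  # tool x down, tool z heading hz deg
    z=np.array([np.cos(np.radians(hz)),np.sin(np.radians(hz)),0]); x=np.array([0,0,-1.]); y=np.cross(z,x)
    return Rt.from_matrix(np.column_stack([x,y,z]))
def plan(pt,Rtgt,N,N2=None):
    p,R,s=pose(); pt=np.array(pt); print('t',s['time_s'],'p',p.round(4),'F',np.round(s['contact_force'],1),'M',np.round(s['moment'],2),'w',round(s['gripper_width'],4))
    w=(R.inv()*Rtgt).as_rotvec(); print('rot total',w.round(3))
    dp=(pt-p)/N
    out=[]
    for i in range(N):
        Ri=R*Rt.from_rotvec(w*i/N)
        out.append((Ri.inv().apply(dp)/.02).round(2).tolist()+(w/N/.08).round(2).tolist())
    for o in out: print(o)
E
python3 - <<'E'
from h import *
plan([.462,-.337,.16],down(-14),20)
E
```

```text
t 1.65 p [ 0.2256 -0.6362  0.2376] F [0.8 0.3 0.7] M [-0.01  0.04  0.06] w 0.0873
rot total [ 0.585 -0.     0.   ]
[0.19, 0.51, 0.81, 0.37, -0.0, 0.0]
[0.19, 0.53, 0.79, 0.37, -0.0, 0.0]
[0.19, 0.55, 0.78, 0.37, -0.0, 0.0]
[0.19, 0.58, 0.76, 0.37, -0.0, 0.0]
[0.19, 0.6, 0.74, 0.37, -0.0, 0.0]
[0.19, 0.62, 0.72, 0.37, -0.0, 0.0]
[0.19, 0.64, 0.71, 0.37, -0.0, 0.0]
[0.19, 0.66, 0.69, 0.37, -0.0, 0.0]
[0.19, 0.68, 0.67, 0.37, -0.0, 0.0]
[0.19, 0.7, 0.65, 0.37, -0.0, 0.0]
[0.19, 0.72, 0.63, 0.37, -0.0, 0.0]
[0.19, 0.74, 0.61, 0.37, -0.0, 0.0]
[0.19, 0.75, 0.58, 0.37, -0.0, 0.0]
[0.19, 0.77, 0.56, 0.37, -0.0, 0.0]
[0.19, 0.79, 0.54, 0.37, -0.0, 0.0]
[0.19, 0.8, 0.51, 0.37, -0.0, 0.0]
[0.19, 0.82, 0.49, 0.37, -0.0, 0.0]
[0.19, 0.83, 0.47, 0.37, -0.0, 0.0]
[0.19, 0.84, 0.44, 0.37, -0.0, 0.0]
[0.19, 0.86, 0.42, 0.37, -0.0, 0.0]
```

Call:
arm_command(
  plan=[
    {"dx":0.19,"dy":0.51,"dz":0.81,"wx":0.37},
    {"dx":0.19,"dy":0.53,"dz":0.79,"wx":0.37},
    {"dx":0.19,"dy":0.55,"dz":0.78,"wx":0.37},
    {"dx":0.19,"dy":0.58,"dz":0.76,"wx":0.37},
    {"dx":0.19,"dy":0.6,"dz":0.74,"wx":0.37},
    {"dx":0.19,"dy":0.62,"dz":0.72,"wx":0.37},
    {"dx":0.19,"dy":0.64,"dz":0.71,"wx":0.37},
    {"dx":0.19,"dy":0.66,"dz":0.69,"wx":0.37},
    {"dx":0.19,"dy":0.68,"dz":0.67,"wx":0.37},
    {"dx":0.19,"dy":0.7,"dz":0.65,"wx":0.37},
    {"dx":0.19,"dy":0.72,"dz":0.63,"wx":0.37},
    {"dx":0.19,"dy":0.74,"dz":0.61,"wx":0.37},
    {"dx":0.19,"dy":0.75,"dz":0.58,"wx":0.37},
    {"dx":0.19,"dy":0.77,"dz":0.56,"wx":0.37},
    {"dx":0.19,"dy":0.79,"dz":0.54,"wx":0.37},
    {"dx":0.19,"dy":0.8,"dz":0.51,"wx":0.37},
    {"dx":0.19,"dy":0.82,"dz":0.49,"wx":0.37},
    {"dx":0.19,"dy":0.83,"dz":0.47,"wx":0.37},
    {"dx":0.19,"dy":0.84,"dz":0.44,"wx":0.37},
    {"dx":0.19,"dy":0.86,"dz":0.42,"wx":0.37},
  ],
  fingers=0,
)

```text
schema error: expected keys dx, dy, dz, wx, wy, wz
```

```bash
cat > w.py <<'E'
from h import *
import sys
m=r.camera_model('wrist'); p,d=cap('wrist',sys.argv[1])
np.save('wd.npy',d); np.save('wRt.npy',np.column_stack([m['R'],m['t']]))
print('cam',(-np.array(m['R']).T@np.array(m['t'])).round(3), pose()[0])
for q,z in [a.split('@') for a in sys.argv[2:]]:
    for o in r.spot_point('wrist',q)[:2]: print(q,round(o['score'],2),np.round(o['centre'],1),onz('wrist',*o['centre'],float(z),m).round(4))
E
python3 w.py w1 wide_chisel_grip@.056 wide_chisel_end@.056; python3 -c "
from h import *
plan([.462,-.337,.16],down(-14),2)"
```

```text
cam [ 0.147 -0.663  0.383] [ 0.22556997 -0.63613334  0.23755216]
t 1.8 p [ 0.2256 -0.6362  0.2376] F [-0.  -0.1  1.5] M [ 0.   -0.04 -0.02] w 0.0876
rot total [ 0.585  0.    -0.   ]
[1.94, 5.07, 8.07, 3.66, 0.0, -0.0]
[1.94, 7.19, 6.26, 3.66, 0.0, -0.0]
```

View pics/w1.png

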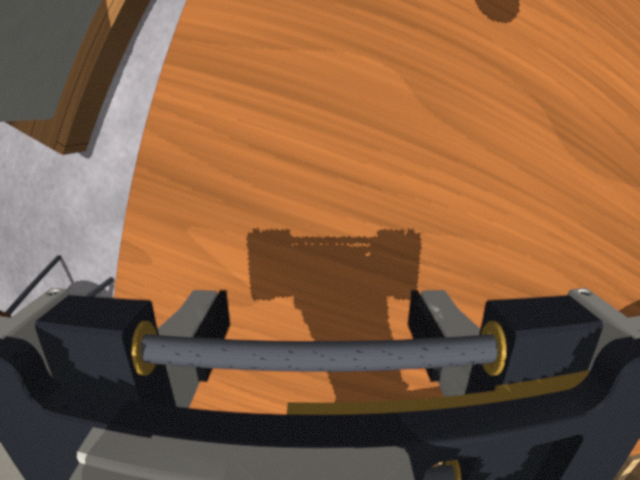

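The move was refused because every row needs all six keys, so the view hasn't changed.

Call:
arm_command(
  plan=[
    {"dx":0.19,"dy":0.51,"dz":0.81,"wx":0.37,"wy":0,"wz":0},
    {"dx":0.19,"dy":0.53,"dz":0.79,"wx":0.37,"wy":0,"wz":0},
    {"dx":0.19,"dy":0.55,"dz":0.78,"wx":0.37,"wy":0,"wz":0},
    {"dx":0.19,"dy":0.58,"dz":0.76,"wx":0.37,"wy":0,"wz":0},
    {"dx":0.19,"dy":0.6,"dz":0.74,"wx":0.37,"wy":0,"wz":0},
    {"dx":0.19,"dy":0.62,"dz":0.72,"wx":0.37,"wy":0,"wz":0},
    {"dx":0.19,"dy":0.64,"dz":0.71,"wx":0.37,"wy":0,"wz":0},
    {"dx":0.19,"dy":0.66,"dz":0.69,"wx":0.37,"wy":0,"wz":0},
    {"dx":0.19,"dy":0.68,"dz":0.67,"wx":0.37,"wy":0,"wz":0},
    {"dx":0.19,"dy":0.7,"dz":0.65,"wx":0.37,"wy":0,"wz":0},
    {"dx":0.19,"dy":0.72,"dz":0.63,"wx":0.37,"wy":0,"wz":0},
    {"dx":0.19,"dy":0.74,"dz":0.61,"wx":0.37,"wy":0,"wz":0},
    {"dx":0.19,"dy":0.75,"dz":0.58,"wx":0.37,"wy":0,"wz":0},
    {"dx":0.19,"dy":0.77,"dz":0.56,"wx":0.37,"wy":0,"wz":0},
    {"dx":0.19,"dy":0.79,"dz":0.54,"wx":0.37,"wy":0,"wz":0},
    {"dx":0.19,"dy":0.8,"dz":0.51,"wx":0.37,"wy":0,"wz":0},
    {"dx":0.19,"dy":0.82,"dz":0.49,"wx":0.37,"wy":0,"wz":0},
    {"dx":0.19,"dy":0.83,"dz":0.47,"wx":0.37,"wy":0,"wz":0},
    {"dx":0.19,"dy":0.84,"dz":0.44,"wx":0.37,"wy":0,"wz":0},
    {"dx":0.19,"dy":0.86,"dz":0.42,"wx":0.37,"wy":0,"wz":0},
  ],
  fingers=0,
)

```text
time_s: 3.47
tcp_pos: [0.4763, -0.3308, 0.1603]
eef_rot: [-30.6, 89.7, -46.9]
contact_force: [-0.1, -0.5, 0.7]
gripper_width: 0.0438
```

```bash
python3 w.py w2 wide_chisel_grip@.056 wide_chisel_end@.056; python3 -c "
from h import *
plan([.462,-.337,.16],down(-14),2)"
```

```text
cam [ 0.396 -0.306  0.306] [ 0.47801206 -0.32896686  0.15954233]
wide_chisel_grip 0.65 [309.7 231.1] [ 0.4621 -0.3323  0.056 ]
wide_chisel_end 0.68 [315.1 398. ] [ 0.6077 -0.3718  0.056 ]
wide_chisel_end 0.42 [415.7 230.8] [ 0.4829 -0.2597  0.056 ]
t 3.6167 p [ 0.4763 -0.3307  0.16  ] F [-0.   0.3  0.7] M [ 0.    0.01 -0.01] w 0.0439
rot total [-0.037  0.004  0.003]
[0.0, -0.25, -0.3, -0.23, 0.03, 0.02]
[0.0, -0.25, -0.3, -0.23, 0.03, 0.02]
```

View pics/w2.png

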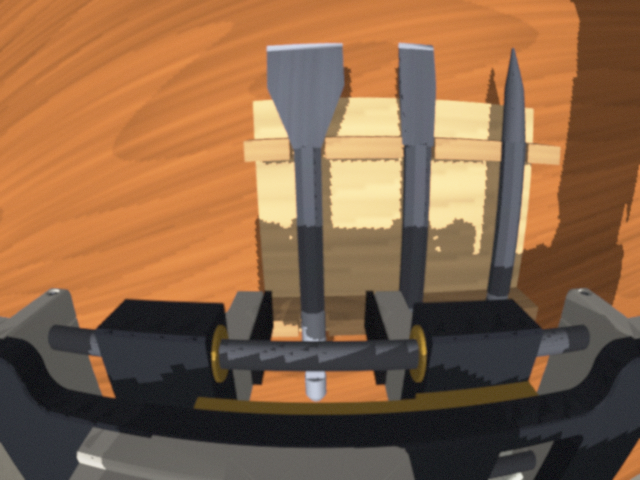

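The wide chisel runs from its blade edge at (304,46), through its bar at about (309,160), to its shank end at (316,395). The fingers straddle its line.

Run:
```python
from h import *
M=np.load('wRt.npy'); m=dict(f('wrist')[0]); m['R']=M[:,:3]; m['t']=M[:,3]
I=cv2.imread('pics/w2.png')
for row in [155,180,205,240,270,290]: print(row, I[row,285:340].sum(1).tolist())
for u,v in [(304.5,46),(308.5,155),(310,200),(312,270),(316,398)]: print(u,v,onz('wrist',u,v,.056,m).round(4))
```

```text
155 [558, 556, 547, 515, 424, 318, 270, 292, 311, 312, 301, 288, 285, 274, 283, 292, 316, 332, 346, 344, 346, 347, 347, 342, 340, 342, 334, 317, 285, 252, 253, 252, 253, 242, 257, 257, 282, 329, 410, 478, 503, 531, 557, 567, 574, 567, 569, 562, 574, 573, 574, 572, 572, 567, 571]
180 [637, 643, 640, 645, 641, 639, 644, 640, 626, 570, 434, 323, 292, 282, 284, 277, 293, 312, 326, 345, 338, 339, 336, 338, 349, 340, 334, 325, 306, 271, 253, 252, 245, 252, 250, 263, 287, 325, 341, 347, 343, 346, 349, 359, 424, 529, 610, 631, 638, 641, 640, 640, 641, 638, 640]
205 [644, 647, 645, 644, 646, 644, 643, 647, 642, 627, 566, 434, 323, 288, 283, 282, 291, 288, 310, 328, 336, 334, 334, 331, 338, 333, 339, 330, 321, 292, 258, 241, 247, 255, 243, 256, 277, 311, 339, 348, 345, 349, 348, 349, 389, 455, 534, 598, 627, 638, 638, 643, 639, 639, 635]
240 [341, 339, 338, 344, 356, 361, 356, 342, 341, 346, 332, 300, 260, 200, 155, 146, 154, 148, 158, 163, 172, 167, 166, 174, 168, 169, 173, 167, 161, 161, 160, 152, 153, 150, 152, 151, 173, 219, 268, 318, 335, 333, 331, 332, 331, 330, 335, 327, 332, 328, 331, 332, 325, 335, 326]
270 [328, 328, 328, 329, 326, 324, 323, 329, 325, 322, 321, 326, 316, 284, 210, 156, 151, 146, 150, 149, 146, 165, 161, 169, 164, 163, 168, 168, 170, 168, 164, 156, 153, 158, 151, 150, 152, 176, 229, 274, 311, 318, 314, 325, 325, 326, 323, 325, 319, 325, 329, 321, 321, 321, 322]
290 [328, 328, 332, 332, 333, 330, 335, 334, 329, 331, 331, 336, 329, 310, 276, 208, 166, 161, 151, 147, 157, 159, 157, 166, 159, 168, 163, 166, 160, 164, 156, 162, 154, 148, 149, 152, 150, 156, 193, 265, 319, 330, 330, 338, 331, 329, 328, 329, 325, 338, 332, 330, 335, 332, 337]
304.5 46 [ 0.3393 -0.2993  0.056 ]
308.5 155 [ 0.4111 -0.3179  0.056 ]
310 200 [ 0.441  -0.3257  0.056 ]
312 270 [ 0.4905 -0.3392  0.056 ]
316 398 [ 0.6079 -0.3711  0.056 ]
```

```bash
python3 -c "
from h import *
plan([.463,-.3325,.047],down(-15),7)"
```

```text
t 3.6167 p [ 0.4763 -0.3307  0.16  ] F [-0.   0.3  0.7] M [ 0.    0.01 -0.01] w 0.0439
rot total [-0.02   0.004  0.003]
[0.81, -0.04, -0.09, -0.03, 0.01, 0.01]
[0.81, -0.04, -0.09, -0.03, 0.01, 0.01]
[0.81, -0.04, -0.09, -0.03, 0.01, 0.01]
[0.81, -0.04, -0.09, -0.03, 0.01, 0.01]
[0.81, -0.04, -0.09, -0.03, 0.01, 0.01]
[0.81, -0.04, -0.09, -0.03, 0.01, 0.01]
[0.81, -0.04, -0.09, -0.03, 0.01, 0.01]
```

Call:
arm_command(
  plan=[
    {"dx":0.3,"dy":-0.13,"dz":-0.31,"wx":-0.12,"wy":0.03,"wz":0.02},
    {"dx":0.8,"dy":-0.13,"dz":-0.31,"wx":-0.12,"wy":0.02,"wz":0.02},
    {"dx":0.9,"dy":0,"dz":0,"wx":0,"wy":0,"wz":0},
    {"dx":0.9,"dy":0,"dz":0,"wx":0,"wy":0,"wz":0},
    {"dx":0.9,"dy":0,"dz":0,"wx":0,"wy":0,"wz":0},
    {"dx":0.6,"dy":0,"dz":0,"wx":0,"wy":0,"wz":0},
    {"dx":0,"dy":0,"dz":0,"wx":0,"wy":0,"wz":0},
  ],
)

```text
time_s: 4.2
tcp_pos: [0.458, -0.3364, 0.0696]
eef_rot: [4.3, 89.8, -10.5]
contact_force: [-1.1, 0.3, -0.5]
gripper_width: 0.0435
```

```bash
python3 -c "
from h import *
plan([.463,-.3325,.047],down(-15),1)
cap('wrist','w3')"
```

```text
t 4.2 p [ 0.458  -0.3364  0.0696] F [-1.1  0.3 -0.5] M [0.06 0.06 0.  ] w 0.0435
rot total [ 0.003  0.004 -0.   ]
[1.13, 0.25, 0.19, 0.04, 0.05, -0.0]
```

View pics/w3.png

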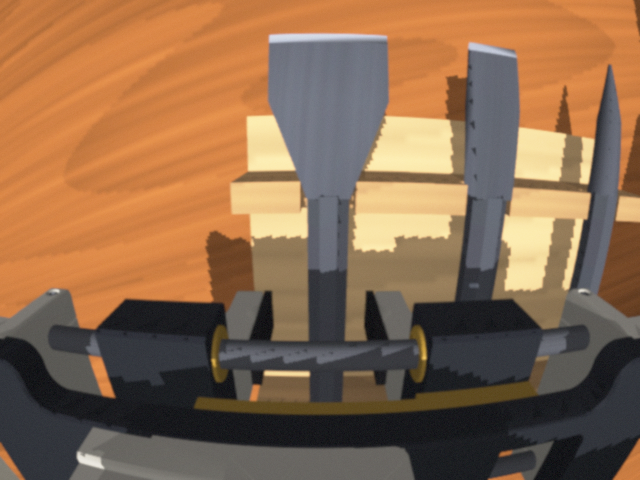

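The bar (308–348 px) sits about 10 px right of the finger centre (318), which agrees with the 5 mm correction in +y. The fingers clear the neighbouring chisel.

Call:
arm_command(
  plan=[
    {"dx":0.5,"dy":0.25,"dz":0.19,"wx":0.04,"wy":0.05,"wz":0},
    {"dx":0.6,"dy":0,"dz":0,"wx":0,"wy":0,"wz":0},
    {"dx":0,"dy":0,"dz":0,"wx":0,"wy":0,"wz":0},
  ],
)

```text
time_s: 4.5
tcp_pos: [0.464, -0.3343, 0.0499]
eef_rot: [-7.5, 89.8, -22.6]
contact_force: [-1.0, -0.1, -0.3]
gripper_width: 0.0439
```

```bash
python3 -c "
from h import *
plan([.463,-.3325,.047],down(-15),1)"
```

```text
t 4.5 p [ 0.464  -0.3343  0.0499] F [-1.  -0.1 -0.3] M [0.02 0.09 0.01] w 0.0439
rot total [-0.001  0.004  0.001]
[0.14, 0.07, -0.07, -0.01, 0.05, 0.01]
```

Call:
arm_command(
  plan=[
    {"dx":0.14,"dy":0.07,"dz":-0.05,"wx":0,"wy":0.05,"wz":0},
    {"dx":0,"dy":0,"dz":0,"wx":0,"wy":0,"wz":0},
    {"dx":0,"dy":0,"dz":0,"wx":0,"wy":0,"wz":0},
    {"dx":0,"dy":0,"dz":0,"wx":0,"wy":0,"wz":0},
    {"dx":0,"dy":0,"dz":0,"wx":0,"wy":0,"wz":0},
    {"dx":0,"dy":0,"dz":0,"wx":0,"wy":0,"wz":0},
  ],
  fingers=1,
  force=45,
)

```text
time_s: 5.0
tcp_pos: [0.4649, -0.3332, 0.0495]
eef_rot: [-23.0, 89.8, -38.0]
contact_force: [-1.2, -1.5, -5.3]
gripper_width: 0.0171
```

```bash
python3 -c "
from h import *
plan([.463,-.3325,.047],down(-15),1)"
```

```text
t 5.0 p [ 0.4649 -0.3332  0.0495] F [-1.2 -1.5 -5.3] M [-0.42  0.04  0.09] w 0.0171
rot total [-0.     0.003  0.001]
[0.12, 0.01, -0.1, -0.0, 0.04, 0.02]
```

Call:
arm_command(
  plan=[
    {"dx":-0.4,"dy":0,"dz":0,"wx":0,"wy":0,"wz":0},
    {"dx":-0.5,"dy":0,"dz":0,"wx":0,"wy":0,"wz":0},
    {"dx":-0.5,"dy":0,"dz":0,"wx":0,"wy":0,"wz":0},
    {"dx":-0.8,"dy":0,"dz":0,"wx":0,"wy":0,"wz":0},
    {"dx":-0.8,"dy":0,"dz":0,"wx":0,"wy":0,"wz":0},
    {"dx":-0.8,"dy":0,"dz":0,"wx":0,"wy":0,"wz":0},
    {"dx":-0.8,"dy":0,"dz":0,"wx":0,"wy":0,"wz":0},
    {"dx":-0.8,"dy":0,"dz":0,"wx":0,"wy":0,"wz":0},
    {"dx":0,"dy":0,"dz":0,"wx":0,"wy":0,"wz":0},
  ],
)

```text
time_s: 5.75
tcp_pos: [0.4614, -0.3311, 0.1662]
eef_rot: [152.9, 89.8, 137.7]
contact_force: [1.6, -0.8, -4.0]
gripper_width: 0.0175
```

```bash
python3 -c "
from h import *
cap('wrist','w4')
plan([.739,.104,.30],down(25),27)"
```

```text
t 5.8 p [ 0.4609 -0.3307  0.1646] F [ 0.3  0.6 -6.2] M [-0.02 -0.07  0.01] w 0.0177
rot total [-0.701 -0.003 -0.003]
[-0.25, 0.91, 0.29, -0.32, -0.0, -0.0]
[-0.25, 0.9, 0.31, -0.32, -0.0, -0.0]
[-0.25, 0.9, 0.33, -0.32, -0.0, -0.0]
[-0.25, 0.89, 0.36, -0.32, -0.0, -0.0]
[-0.25, 0.88, 0.38, -0.32, -0.0, -0.0]
[-0.25, 0.87, 0.4, -0.32, -0.0, -0.0]
[-0.25, 0.86, 0.42, -0.32, -0.0, -0.0]
[-0.25, 0.85, 0.45, -0.32, -0.0, -0.0]
[-0.25, 0.83, 0.47, -0.32, -0.0, -0.0]
[-0.25, 0.82, 0.49, -0.32, -0.0, -0.0]
[-0.25, 0.81, 0.51, -0.32, -0.0, -0.0]
[-0.25, 0.79, 0.53, -0.32, -0.0, -0.0]
[-0.25, 0.78, 0.55, -0.32, -0.0, -0.0]
[-0.25, 0.77, 0.57, -0.32, -0.0, -0.0]
[-0.25, 0.75, 0.59, -0.32, -0.0, -0.0]
[-0.25, 0.73, 0.61, -0.32, -0.0, -0.0]
[-0.25, 0.72, 0.63, -0.32, -0.0, -0.0]
[-0.25, 0.7, 0.65, -0.32, -0.0, -0.0]
[-0.25, 0.69, 0.67, -0.32, -0.0, -0.0]
[-0.25, 0.67, 0.68, -0.32, -0.0, -0.0]
[-0.25, 0.65, 0.7, -0.32, -0.0, -0.0]
[-0.25, 0.63, 0.72, -0.32, -0.0, -0.0]
[-0.25, 0.61, 0.73, -0.32, -0.0, -0.0]
[-0.25, 0.59, 0.75, -0.32, -0.0, -0.0]
[-0.25, 0.57, 0.76, -0.32, -0.0, -0.0]
[-0.25, 0.55, 0.78, -0.32, -0.0, -0.0]
[-0.25, 0.53, 0.79, -0.32, -0.0, -0.0]
```

View pics/w4.png

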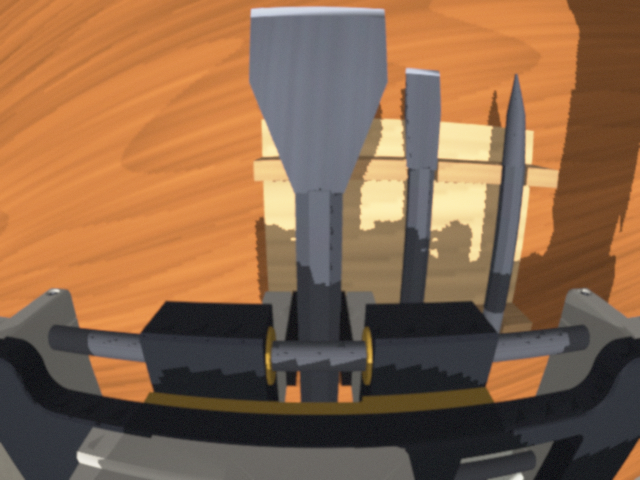

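The wide chisel is held with its blade at (318,10)–(318,190) and lies straight along the tool. The other two chisels haven't moved. The wrist force is about 6 N, which is the chisel's weight.

Call:
arm_command(
  plan=[
    {"dx":-0.25,"dy":0.9,"dz":0.3,"wx":-0.32,"wy":0,"wz":0},
    {"dx":-0.25,"dy":0.9,"dz":0.31,"wx":-0.32,"wy":0,"wz":0},
    {"dx":-0.25,"dy":0.9,"dz":0.33,"wx":-0.32,"wy":0,"wz":0},
    {"dx":-0.25,"dy":0.89,"dz":0.36,"wx":-0.32,"wy":0,"wz":0},
    {"dx":-0.25,"dy":0.88,"dz":0.38,"wx":-0.32,"wy":0,"wz":0},
    {"dx":-0.25,"dy":0.87,"dz":0.4,"wx":-0.32,"wy":0,"wz":0},
    {"dx":-0.25,"dy":0.86,"dz":0.42,"wx":-0.32,"wy":0,"wz":0},
    {"dx":-0.25,"dy":0.85,"dz":0.45,"wx":-0.32,"wy":0,"wz":0},
    {"dx":-0.25,"dy":0.83,"dz":0.47,"wx":-0.32,"wy":0,"wz":0},
    {"dx":-0.25,"dy":0.82,"dz":0.49,"wx":-0.32,"wy":0,"wz":0},
    {"dx":-0.25,"dy":0.81,"dz":0.51,"wx":-0.32,"wy":0,"wz":0},
    {"dx":-0.25,"dy":0.79,"dz":0.53,"wx":-0.32,"wy":0,"wz":0},
    {"dx":-0.25,"dy":0.78,"dz":0.55,"wx":-0.32,"wy":0,"wz":0},
    {"dx":-0.25,"dy":0.77,"dz":0.57,"wx":-0.32,"wy":0,"wz":0},
    {"dx":-0.25,"dy":0.75,"dz":0.59,"wx":-0.32,"wy":0,"wz":0},
    {"dx":-0.25,"dy":0.73,"dz":0.61,"wx":-0.32,"wy":0,"wz":0},
    {"dx":-0.25,"dy":0.72,"dz":0.63,"wx":-0.32,"wy":0,"wz":0},
    {"dx":-0.25,"dy":0.7,"dz":0.65,"wx":-0.32,"wy":0,"wz":0},
    {"dx":-0.25,"dy":0.69,"dz":0.67,"wx":-0.32,"wy":0,"wz":0},
    {"dx":-0.25,"dy":0.67,"dz":0.68,"wx":-0.32,"wy":0,"wz":0},
  ],
)

```text
time_s: 7.47
tcp_pos: [0.6583, 0.009, 0.2408]
eef_rot: [146.2, 87.4, 161.1]
contact_force: [-0.2, 0.1, -5.5]
gripper_width: 0.017
```

```bash
python3 -c "
from h import *
plan([.739,.104,.30],down(25),7)"
```

```text
t 7.4667 p [0.6583 0.009  0.2408] F [-0.2  0.1 -5.5] M [-0.11 -0.31 -0.01] w 0.017
rot total [-0.177 -0.036 -0.029]
[-0.44, 0.52, 0.72, -0.32, -0.06, -0.05]
[-0.44, 0.5, 0.73, -0.32, -0.06, -0.05]
[-0.43, 0.48, 0.74, -0.32, -0.06, -0.05]
[-0.43, 0.46, 0.76, -0.32, -0.06, -0.05]
[-0.43, 0.44, 0.77, -0.32, -0.06, -0.05]
[-0.43, 0.42, 0.79, -0.32, -0.06, -0.05]
[-0.43, 0.39, 0.8, -0.32, -0.06, -0.05]
```

Call:
arm_command(
  plan=[
    {"dx":-0.44,"dy":0.52,"dz":0.72,"wx":-0.32,"wy":-0.06,"wz":-0.05},
    {"dx":-0.44,"dy":0.5,"dz":0.73,"wx":-0.32,"wy":-0.06,"wz":-0.05},
    {"dx":-0.43,"dy":0.48,"dz":0.74,"wx":-0.32,"wy":-0.06,"wz":-0.05},
    {"dx":-0.43,"dy":0.46,"dz":0.76,"wx":-0.32,"wy":-0.06,"wz":-0.05},
    {"dx":-0.43,"dy":0.44,"dz":0.77,"wx":-0.32,"wy":-0.06,"wz":-0.05},
    {"dx":-0.43,"dy":0.42,"dz":0.79,"wx":-0.32,"wy":-0.06,"wz":-0.05},
    {"dx":0,"dy":0,"dz":0,"wx":0,"wy":0,"wz":0},
    {"dx":0,"dy":0,"dz":0,"wx":0,"wy":0,"wz":0},
  ],
)

```text
time_s: 8.13
tcp_pos: [0.7267, 0.1004, 0.277]
eef_rot: [154.2, 88.4, 178.5]
contact_force: [-0.5, -0.2, -6.0]
gripper_width: 0.0175
```

```bash
python3 w.py w5 chuck_mouth@.105 hammer@0; python3 -c "
from h import *
plan([.739,.104,.30],down(25),1)"
```

```text
cam [0.655 0.067 0.425] [0.7265956  0.10037458 0.27663593]
chuck_mouth 0.72 [462.6 134.3] [0.5919 0.1853 0.105 ]
t 8.2833 p [0.7264 0.0993 0.2775] F [ 0.2 -0.2 -5.6] M [ 0.01 -0.14  0.05] w 0.0171
rot total [-0.013 -0.025 -0.012]
[-1.14, -0.03, 0.64, -0.16, -0.31, -0.15]
```

View pics/w5.png

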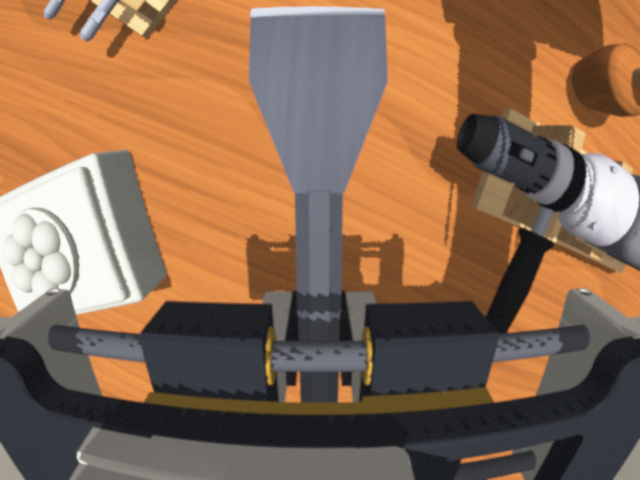

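The hammer's nose is at upper right, with its mouth face at about (472,135), pawl head at (525,155) and white collar at (600,190). The mallet is at (612,80).

Run:
```python
import cv2
I=cv2.imread('pics/w5.png')[95:245,440:640]
cv2.imwrite('pics/w5z.png',cv2.resize(I,None,fx=4,fy=4,interpolation=cv2.INTER_CUBIC))
```

View pics/w5z.png

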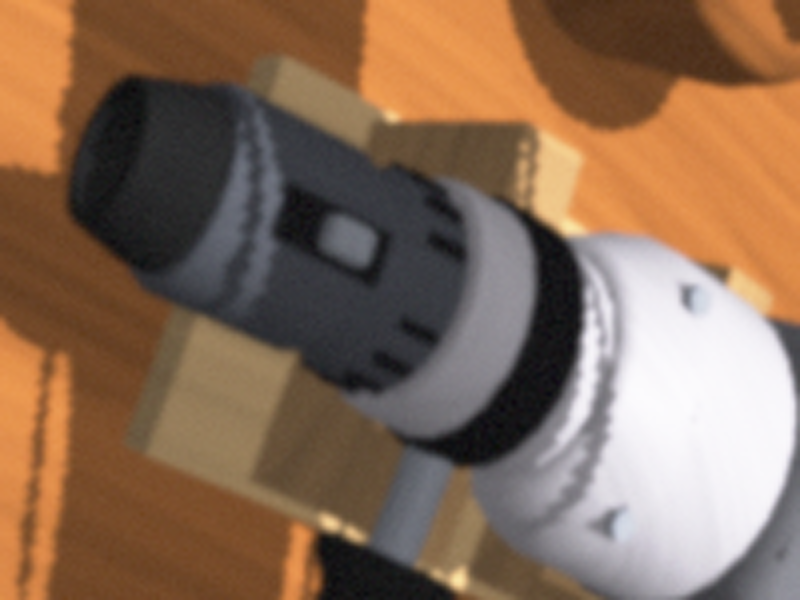

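```bash
cat > fit.py <<'E'
from h import *
from scipy.optimize import least_squares
def cloud(n,d,m,box):
    fo=f(n)[1]
    v,u=np.mgrid[0:480,0:640]; a=u-m['cx'];b=v-m['cy']
    x,y=a/fo,b/fo
    if n=='wrist':
        rr=np.hypot(a,b); k=np.tan(rr/fo)/np.maximum(rr,1e-9); x,y=a*k,b*k
    P=np.stack([x*d,y*d,d],-1)[d>0]-np.array(m['t'])
    P=P@np.array(m['R'])
    return P
M=np.load('wRt.npy'); mw=dict(f('wrist')[0]); mw['R']=M[:,:3]; mw['t']=M[:,3]
src={'wrist':(np.load('wd.npy'),mw),'scene':(np.load('d_scene.npy'),f('scene')[0]),'side':(np.load('d_side.npy'),f('side')[0])}
for n,(d,m) in src.items():
    P=cloud(n,d,m,None)
    P=P[(P[:,2]>.1)&(abs(P[:,0]-.59)<.045)&(P[:,1]>.16)&(P[:,1]<.29)]
    a=np.array([-.1,.99,0])
    def pre(q):
        th=q[1]; ax=np.array([np.cos(th),np.sin(th)]); nn=np.array([-ax[1],ax[0]])
        D=P[:,:2]-np.array([q[0],.22]); return D@ax,D@nn
    for fz in (True,False):
        def res(q):
            s,t=pre(q); zc=.105 if fz else q[4]
            w=(s>-.012)&(s<.035)
            return np.where(w,np.hypot(t,P[:,2]-zc)-(q[2]+q[3]*s),0)
        q0=[.588,np.radians(96),.026,0]+([] if fz else [.105])
        q=least_squares(res,q0,loss='soft_l1',f_scale=.001).x
        s,t=pre(q); w=(s>-.012)&(s<.035); print(n,w.sum(),'x@y=.22',q[0].round(4),'yaw',np.degrees(q[1]).round(2),q[2:].round(4),'rms',np.sqrt(np.mean(res(q)[w]**2)).round(4))
    near=(abs(t)<.03)
    print(' y of min s pts',np.sort(s[near])[:12].round(4), 'axis pt at min', (np.array([q[0],.22])+np.percentile(s[near],.5)*np.array([np.cos(q[1]),np.sin(q[1])])).round(4))
E
python3 fit.py
```

```text
wrist 2446 x@y=.22 0.5846 yaw 96.95 [0.0258 0.003 ] rms 0.0015
wrist 2445 x@y=.22 0.5845 yaw 96.72 [0.026  0.0023 0.1047] rms 0.0015
 y of min s pts [-0.0333 -0.0331 -0.0331 -0.0329 -0.0329 -0.0329 -0.0329 -0.0329 -0.0328
 -0.0328 -0.0328 -0.0328] axis pt at min [0.5884 0.1876]
scene 530 x@y=.22 0.5874 yaw 96.63 [ 0.0267 -0.0216] rms 0.0019
scene 530 x@y=.22 0.5875 yaw 96.6 [ 0.0263 -0.0219  0.1055] rms 0.0019
 y of min s pts [-0.034  -0.0337 -0.0335 -0.0333 -0.0331 -0.0329 -0.0329 -0.0326 -0.0325
 -0.0324 -0.0322 -0.0321] axis pt at min [0.5913 0.1873]
side 397 x@y=.22 0.5834 yaw 95.64 [ 0.0266 -0.0231] rms 0.002
side 397 x@y=.22 0.5833 yaw 95.54 [ 0.0261 -0.0228  0.1056] rms 0.0019
 y of min s pts [-0.0356 -0.0351 -0.0351 -0.0346 -0.0337 -0.0331 -0.0325 -0.0323 -0.0323
 -0.0323 -0.0314 -0.0313] axis pt at min [0.5866 0.1861]
```

```bash
python3 -c "
from h import *
plan([.609,.012,.22],down(96.7),19)"
```

```text
t 8.2833 p [0.7264 0.0993 0.2775] F [ 0.2 -0.2 -5.6] M [ 0.01 -0.14  0.05] w 0.0171
rot total [-1.264 -0.014 -0.026]
[0.16, -0.08, -0.37, -0.83, -0.01, -0.02]
[0.16, -0.06, -0.38, -0.83, -0.01, -0.02]
[0.16, -0.03, -0.38, -0.83, -0.01, -0.02]
[0.16, -0.01, -0.38, -0.83, -0.01, -0.02]
[0.16, 0.02, -0.38, -0.83, -0.01, -0.02]
[0.16, 0.04, -0.38, -0.83, -0.01, -0.02]
[0.16, 0.07, -0.38, -0.83, -0.01, -0.02]
[0.16, 0.09, -0.37, -0.83, -0.01, -0.02]
[0.16, 0.12, -0.36, -0.83, -0.01, -0.02]
[0.16, 0.14, -0.36, -0.83, -0.01, -0.02]
[0.16, 0.17, -0.35, -0.83, -0.01, -0.02]
[0.16, 0.19, -0.33, -0.83, -0.01, -0.02]
[0.16, 0.21, -0.32, -0.83, -0.01, -0.02]
[0.15, 0.23, -0.31, -0.83, -0.01, -0.02]
[0.15, 0.25, -0.29, -0.83, -0.01, -0.02]
[0.15, 0.27, -0.27, -0.83, -0.01, -0.02]
[0.15, 0.29, -0.25, -0.83, -0.01, -0.02]
[0.15, 0.3, -0.23, -0.83, -0.01, -0.02]
[0.15, 0.32, -0.21, -0.83, -0.01, -0.02]
```

Call:
arm_command(
  plan=[
    {"dx":0.16,"dy":-0.08,"dz":-0.37,"wx":-0.83,"wy":-0.01,"wz":-0.02},
    {"dx":0.16,"dy":-0.06,"dz":-0.38,"wx":-0.83,"wy":-0.01,"wz":-0.02},
    {"dx":0.16,"dy":-0.03,"dz":-0.38,"wx":-0.83,"wy":-0.01,"wz":-0.02},
    {"dx":0.16,"dy":-0.01,"dz":-0.38,"wx":-0.83,"wy":-0.01,"wz":-0.02},
    {"dx":0.16,"dy":0.02,"dz":-0.38,"wx":-0.83,"wy":-0.01,"wz":-0.02},
    {"dx":0.16,"dy":0.04,"dz":-0.38,"wx":-0.83,"wy":-0.01,"wz":-0.02},
    {"dx":0.16,"dy":0.07,"dz":-0.38,"wx":-0.83,"wy":-0.01,"wz":-0.02},
    {"dx":0.16,"dy":0.09,"dz":-0.37,"wx":-0.83,"wy":-0.01,"wz":-0.02},
    {"dx":0.16,"dy":0.12,"dz":-0.36,"wx":-0.83,"wy":-0.01,"wz":-0.02},
    {"dx":0.16,"dy":0.14,"dz":-0.36,"wx":-0.83,"wy":-0.01,"wz":-0.02},
    {"dx":0.16,"dy":0.17,"dz":-0.35,"wx":-0.83,"wy":-0.01,"wz":-0.02},
    {"dx":0.16,"dy":0.19,"dz":-0.33,"wx":-0.83,"wy":-0.01,"wz":-0.02},
    {"dx":0.16,"dy":0.21,"dz":-0.32,"wx":-0.83,"wy":-0.01,"wz":-0.02},
    {"dx":0.15,"dy":0.23,"dz":-0.31,"wx":-0.83,"wy":-0.01,"wz":-0.02},
    {"dx":0.15,"dy":0.25,"dz":-0.29,"wx":-0.83,"wy":-0.01,"wz":-0.02},
    {"dx":0.15,"dy":0.27,"dz":-0.27,"wx":-0.83,"wy":-0.01,"wz":-0.02},
    {"dx":0.15,"dy":0.29,"dz":-0.25,"wx":-0.83,"wy":-0.01,"wz":-0.02},
    {"dx":0.15,"dy":0.3,"dz":-0.23,"wx":-0.83,"wy":-0.01,"wz":-0.02},
    {"dx":0.15,"dy":0.32,"dz":-0.21,"wx":-0.83,"wy":-0.01,"wz":-0.02},
    {"dx":0,"dy":0,"dz":0,"wx":0,"wy":0,"wz":0},
  ],
)

```text
time_s: 9.95
tcp_pos: [0.5904, -0.0105, 0.2142]
eef_rot: [85.4, 89.8, -175.7]
contact_force: [-1.3, -1.0, -5.9]
gripper_width: 0.0172
```

```bash
python3 -c "
from h import *
plan([.609,.012,.12],down(96.7),6)"
```

```text
t 9.95 p [ 0.5904 -0.0105  0.2142] F [-1.3 -1.  -5.9] M [-0.02  0.27  0.01] w 0.0172
rot total [ 0.038  0.    -0.003]
[0.78, -0.18, 0.16, 0.08, 0.0, -0.01]
[0.78, -0.18, 0.16, 0.08, 0.0, -0.01]
[0.78, -0.18, 0.16, 0.08, 0.0, -0.01]
[0.78, -0.18, 0.16, 0.08, 0.0, -0.01]
[0.78, -0.18, 0.17, 0.08, 0.0, -0.01]
[0.78, -0.18, 0.17, 0.08, 0.0, -0.01]
```

Call:
arm_command(
  plan=[
    {"dx":0.6,"dy":-0.18,"dz":0.16,"wx":0.08,"wy":0,"wz":-0.01},
    {"dx":0.8,"dy":-0.18,"dz":0.16,"wx":0.08,"wy":0,"wz":-0.01},
    {"dx":0.8,"dy":-0.18,"dz":0.16,"wx":0.08,"wy":0,"wz":-0.01},
    {"dx":0.8,"dy":-0.18,"dz":0.16,"wx":0.08,"wy":0,"wz":0},
    {"dx":0.8,"dy":-0.18,"dz":0.16,"wx":0.08,"wy":0,"wz":0},
    {"dx":0.5,"dy":-0.18,"dz":0.16,"wx":0.08,"wy":0,"wz":0},
    {"dx":0,"dy":0,"dz":0,"wx":0,"wy":0,"wz":0},
  ],
)

```text
time_s: 10.53
tcp_pos: [0.6101, 0.0086, 0.1293]
eef_rot: [-84.3, 89.6, 11.1]
contact_force: [-0.0, 0.2, -4.9]
gripper_width: 0.0172
```

```bash
python3 -c "
from h import *
plan([.6095,.012,.0985],down(96.7),1)"
```

```text
t 10.5333 p [0.6101 0.0086 0.1293] F [-0.   0.2 -4.9] M [-0.03  0.22 -0.01] w 0.0172
rot total [-0.022  0.001  0.007]
[1.54, 0.03, 0.17, -0.27, 0.01, 0.09]
```

Call:
arm_command(
  plan=[
    {"dx":0.6,"dy":0.02,"dz":0.1,"wx":-0.15,"wy":0,"wz":0.05},
    {"dx":0.6,"dy":0.02,"dz":0.07,"wx":-0.12,"wy":0,"wz":0.04},
    {"dx":0.3,"dy":0,"dz":0,"wx":0,"wy":0,"wz":0},
    {"dx":0,"dy":0,"dz":0,"wx":0,"wy":0,"wz":0},
  ],
)

```text
time_s: 10.87
tcp_pos: [0.6098, 0.0119, 0.0983]
eef_rot: [-63.4, 89.9, 33.3]
contact_force: [-0.2, -0.5, -5.4]
gripper_width: 0.0172
```

```bash
python3 -c "
from h import *
plan([.6095,.012,.0985],down(96.7),1)
for n in ['scene','side']:
    p,d=cap(n,n+'1')
    np.save('d1_%s.npy'%n,d)
    for q in ['wide_chisel_end','wide_chisel_grip','chuck_mouth']:
        for o in r.spot_point(n,q)[:2]: print(n,q,round(o['score'],2),o['centre'],onz(n,*o['centre'],.105).round(4))
a=cv2.imread('pics/scene1.png')[200:320,240:400];b=cv2.imread('pics/side1.png')[180:300,200:360]
cv2.imwrite('pics/s1.png',cv2.resize(np.hstack([a,b]),None,fx=2.5,fy=2.5,interpolation=cv2.INTER_CUBIC))"
```

```text
t 10.8667 p [0.6098 0.0119 0.0983] F [-0.2 -0.5 -5.4] M [-0.01  0.21  0.02] w 0.0172
rot total [0.    0.    0.001]
[-0.01, 0.02, 0.01, 0.0, 0.01, 0.01]
scene wide_chisel_end 0.69 [313.1, 278.0] [0.5992 0.1585 0.105 ]
scene wide_chisel_grip 0.95 [277.0, 236.5] [0.6045 0.0144 0.105 ]
scene chuck_mouth 0.86 [321.6, 285.9] [0.5954 0.1859 0.105 ]
side wide_chisel_end 0.73 [274.6, 256.5] [0.5959 0.1558 0.105 ]
side wide_chisel_grip 0.9 [283.9, 213.5] [ 0.6117 -0.0019  0.105 ]
side chuck_mouth 0.85 [273.5, 266.9] [0.59   0.1895 0.105 ]
```

View pics/s1.png

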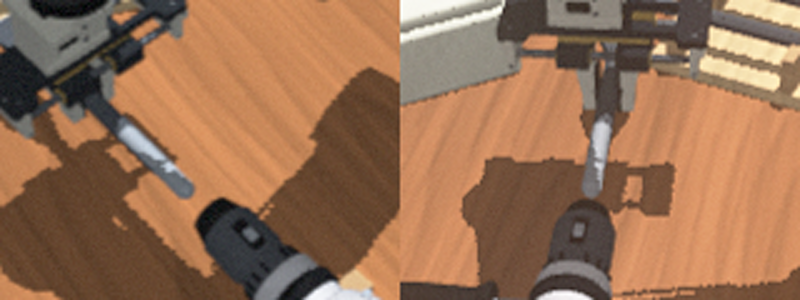

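The shank points straight at the mouth in both views, with the tip at about (316,277) and the mouth at about (322,286) in scene. I'll compare the shank and nose axes numerically within each camera.

```bash
cat > fit2.py <<'E'
from h import *
from scipy.optimize import least_squares
def cloud(n,d):
    m,fo=f(n); v,u=np.mgrid[0:480,0:640]
    P=np.stack([(u-m['cx'])/fo*d,(v-m['cy'])/fo*d,d],-1)[d>0]-np.array(m['t']); return P@np.array(m['R'])
for n in ['scene','side']:
    P0=cloud(n,np.load(f'd1_{n}.npy'))
    for name,yc,r0,rng,zmin in [('shank',.12,.009,(-.03,.03),.09),('nose',.22,.026,(-.012,.035),.1)]:
        P=P0[(P0[:,2]>zmin)&(P0[:,2]<.15)&(abs(P0[:,0]-.59)<.045)&(abs(P0[:,1]-yc)<.05)]
        def pre(q):
            th=q[1]; ax=np.array([np.cos(th),np.sin(th)]); nn=np.array([-ax[1],ax[0]])
            D=P[:,:2]-np.array([q[0],yc]); return D@ax,D@nn
        def res(q):
            s,t=pre(q); w=(s>rng[0])&(s<rng[1])
            return np.where(w,np.hypot(t,P[:,2]-q[2])-r0,0)
        q=least_squares(res,[.592,np.radians(96.7),.105],loss='soft_l1',f_scale=.001).x
        s,t=pre(q); w=(s>rng[0])&(s<rng[1])
        c=np.tan(q[1]-np.pi/2)
        print(n,name,w.sum(),'x@y=.187',(q[0]-c*(.187-yc)).round(4),'yaw',np.degrees(q[1]).round(2),'z',q[2].round(4),'rms',np.sqrt(np.mean(res(q)[w]**2)).round(4))
E
python3 fit2.py
```

```text
scene shank 197 x@y=.187 0.5903 yaw 97.57 z 0.1038 rms 0.002
scene nose 533 x@y=.187 0.5918 yaw 97.17 z 0.1056 rms 0.002
side shank 145 x@y=.187 0.5893 yaw 96.45 z 0.1058 rms 0.002
side nose 0 x@y=.187 -0.1832 yaw 2.82 z 0.094 rms nan
  return _methods._mean(a, axis=axis, dtype=dtype,
  ret = ret.dtype.type(ret / rcount)
```

Call:
arm_command(
  plan=[
    {"dx":0,"dy":0.02,"dz":0.3,"wx":0,"wy":0,"wz":0},
    {"dx":0,"dy":0,"dz":0.3,"wx":0,"wy":0,"wz":0},
    {"dx":0,"dy":0,"dz":0.3,"wx":0,"wy":0,"wz":0},
    {"dx":0,"dy":0,"dz":0.3,"wx":0,"wy":0,"wz":0},
    {"dx":0,"dy":0,"dz":0.2,"wx":0,"wy":0,"wz":0},
    {"dx":0,"dy":0,"dz":0,"wx":0,"wy":0,"wz":0},
  ],
)

```text
time_s: 11.77
tcp_pos: [0.6072, 0.0433, 0.1015]
eef_rot: [-77.0, 89.7, 19.7]
contact_force: [1.1, 0.3, -5.1]
gripper_width: 0.0174
```

```bash
cat > st.py <<'E'
from h import *
p,R,s=pose()
ax=np.array([np.cos(np.radians(96.7)),np.sin(np.radians(96.7)),0]); la=np.array([-ax[1],ax[0],0])
D=p-np.array([.589,.187,.105]); F=np.array(s['contact_force'])+[0,0,5.5]; M=np.array(s['moment'])
w=(R.inv()*down(96.7)).as_rotvec()
print('t',round(s['time_s'],2),'depth',round((D@ax+.148)*1000,1),'lat',round(D@la*1000,1),'z',round((D[2]+.0065)*1000,1),'| Fax',round(F@ax,1),'Flat',round(F@la,1),'Fz',round(F[2],1),'| Max',round(M@ax,2),'Mlat',round(M@la,2),'Mz',round(M[2],2),'| rot err',w.round(4),'w',round(s['gripper_width'],4))
E
python3 st.py
```

```text
t 11.77 depth 3.2 lat -1.3 z 3.0 | Fax 0.2 Flat -1.1 Fz 0.4 | Max 0.14 Mlat -0.02 Mz -0.0 | rot err [0.0002 0.0013 0.0058] w 0.0174
```

Call:
arm_command(
  plan=[
    {"dx":0.15,"dy":0.06,"dz":0.0,"wx":0,"wy":0.01,"wz":0.07},
    {"dx":0.02,"dy":0,"dz":0.1,"wx":0,"wy":0,"wz":0},
    {"dx":0.02,"dy":0,"dz":0.2,"wx":0,"wy":0,"wz":0},
    {"dx":0,"dy":0,"dz":0,"wx":0,"wy":0,"wz":0},
  ],
)

```text
time_s: 12.1
tcp_pos: [0.605, 0.0502, 0.0972]
eef_rot: [62.0, 90.0, 158.8]
contact_force: [0.6, -0.6, -5.3]
gripper_width: 0.0172
```

```bash
python3 st.py
```

```text
t 12.1 depth 10.2 lat 0.0 z -1.3 | Fax -0.6 Flat -0.5 Fz 0.2 | Max 0.14 Mlat -0.01 Mz 0.02 | rot err [ 0.0011  0.0004 -0.0007] w 0.0172
```

Call:
arm_command(
  plan=[
    {"dx":-0.04,"dy":0,"dz":0.2,"wx":0,"wy":0,"wz":0},
    {"dx":0,"dy":0,"dz":0.2,"wx":0,"wy":0,"wz":0},
    {"dx":0,"dy":0,"dz":0,"wx":0,"wy":0,"wz":0},
  ],
)

```text
time_s: 12.35
tcp_pos: [0.604, 0.0586, 0.0979]
eef_rot: [80.5, 89.9, 177.2]
contact_force: [-0.6, -0.0, -4.7]
gripper_width: 0.0173
```

```bash
python3 st.py
```

```text
t 12.35 depth 18.7 lat 0.1 z -0.6 | Fax 0.1 Flat 0.6 Fz 0.8 | Max 0.11 Mlat -0.0 Mz 0.02 | rot err [ 0.0005  0.0002 -0.0011] w 0.0173
```

Call:
arm_command(
  plan=[
    {"dx":-0.02,"dy":0,"dz":0.2,"wx":0,"wy":0,"wz":-0.01},
    {"dx":0,"dy":0,"dz":0.2,"wx":0,"wy":0,"wz":0},
    {"dx":0,"dy":0,"dz":0,"wx":0,"wy":0,"wz":0},
  ],
)

```text
time_s: 12.6
tcp_pos: [0.6031, 0.0673, 0.0985]
eef_rot: [-30.2, 90.0, 66.6]
contact_force: [0.3, -0.0, -4.5]
gripper_width: 0.0174
```

```bash
python3 st.py
```

```text
t 12.6 depth 27.5 lat 0.0 z -0.0 | Fax -0.1 Flat -0.3 Fz 1.0 | Max 0.08 Mlat -0.0 Mz 0.02 | rot err [0.0004 0.0002 0.0001] w 0.0174
```

Call:
arm_command(
  plan=[
    {"dx":0,"dy":0,"dz":0.15,"wx":0,"wy":0,"wz":0},
    {"dx":0,"dy":0,"dz":0.15,"wx":0,"wy":0,"wz":0},
    {"dx":0,"dy":0,"dz":0,"wx":0,"wy":0,"wz":0},
  ],
)

```text
time_s: 12.85
tcp_pos: [0.6023, 0.0741, 0.0986]
eef_rot: [-49.7, 90.0, 47.0]
contact_force: [0.1, -0.0, -5.8]
gripper_width: 0.017
```

```bash
python3 st.py
```

```text
t 12.85 depth 34.3 lat -0.0 z 0.1 | Fax -0.0 Flat -0.1 Fz -0.3 | Max 0.08 Mlat -0.05 Mz 0.04 | rot err [0.0006 0.0003 0.0004] w 0.017
```

Call:
arm_command(
  plan=[
    {"dx":0,"dy":0,"dz":0.15,"wx":0,"wy":0,"wz":0},
    {"dx":0,"dy":0,"dz":0.15,"wx":0,"wy":0,"wz":0},
  ],
)

```text
time_s: 13.02
tcp_pos: [0.6015, 0.0802, 0.0986]
eef_rot: [-41.1, 90.0, 55.6]
contact_force: [-0.4, 0.4, -5.2]
gripper_width: 0.017
```

```bash
python3 st.py
```

```text
t 13.02 depth 40.5 lat 0.1 z 0.1 | Fax 0.5 Flat 0.4 Fz 0.3 | Max 0.09 Mlat -0.1 Mz 0.07 | rot err [0.0003 0.0002 0.0002] w 0.017
```

Free so far. Next I'll use small steps through the pawl.

Call:
arm_command(
  plan=[
    {"dx":0,"dy":0,"dz":0.12,"wx":0,"wy":0,"wz":0},
    {"dx":0,"dy":0,"dz":0.12,"wx":0,"wy":0,"wz":0},
  ],
)

```text
time_s: 13.18
tcp_pos: [0.6008, 0.0855, 0.0985]
eef_rot: [-39.9, 90.0, 56.8]
contact_force: [-0.3, -0.3, -5.4]
gripper_width: 0.0175
```

```bash
python3 st.py
```

```text
t 13.18 depth 45.8 lat 0.1 z 0.0 | Fax -0.2 Flat 0.3 Fz 0.1 | Max 0.12 Mlat -0.02 Mz -0.01 | rot err [0.0003 0.0002 0.0002] w 0.0175
```

Call:
arm_command(
  plan=[
    {"dx":0,"dy":0,"dz":0.12,"wx":0,"wy":0,"wz":0},
    {"dx":0,"dy":0,"dz":0.12,"wx":0,"wy":0,"wz":0},
  ],
)

```text
time_s: 13.35
tcp_pos: [0.6002, 0.0907, 0.0985]
eef_rot: [-81.8, 90.0, 14.9]
contact_force: [1.1, -6.1, -6.3]
gripper_width: 0.0175
```

```bash
python3 st.py
```

```text
t 13.35 depth 51.1 lat 0.1 z 0.0 | Fax -6.2 Flat -0.4 Fz -0.8 | Max -0.1 Mlat 2.07 Mz -0.03 | rot err [0.0004 0.     0.    ] w 0.0175
```

Call:
arm_command(
  plan=[
    {"dx":0,"dy":0,"dz":0.12,"wx":0,"wy":0,"wz":0},
    {"dx":0,"dy":0,"dz":0.12,"wx":0,"wy":0,"wz":0},
  ],
)

```text
time_s: 13.52
tcp_pos: [0.599, 0.0931, 0.0984]
eef_rot: [147.3, 89.7, -116.0]
contact_force: [2.2, -10.3, -5.6]
gripper_width: 0.0172
```

```bash
python3 st.py
```

```text
t 13.52 depth 53.5 lat 1.1 z -0.1 | Fax -10.5 Flat -1.0 Fz -0.1 | Max -0.39 Mlat 3.65 Mz -0.16 | rot err [ 0.0003 -0.0041 -0.0026] w 0.0172
```

Call:
arm_command(
  plan=[
    {"dx":0,"dy":-0.03,"dz":0.12,"wx":0,"wy":-0.05,"wz":-0.03},
    {"dx":0,"dy":0,"dz":0.12,"wx":0,"wy":0,"wz":0},
  ],
)

```text
time_s: 13.68
tcp_pos: [0.5985, 0.0943, 0.0983]
eef_rot: [149.4, 89.7, -113.9]
contact_force: [1.6, -10.9, -5.0]
gripper_width: 0.0172
```

```bash
python3 st.py
```

```text
t 13.68 depth 54.9 lat 1.4 z -0.2 | Fax -11.0 Flat -0.3 Fz 0.5 | Max -0.47 Mlat 3.97 Mz -0.14 | rot err [-0.0004 -0.0053 -0.0031] w 0.0172
```

Call:
arm_command(
  plan=[
    {"dx":0,"dy":0,"dz":0.14,"wx":0,"wy":0,"wz":0},
    {"dx":0,"dy":0,"dz":0.14,"wx":0,"wy":0,"wz":0},
  ],
)

```text
time_s: 13.85
tcp_pos: [0.5978, 0.096, 0.0985]
eef_rot: [153.9, 89.3, -109.5]
contact_force: [2.6, -2.0, -4.6]
gripper_width: 0.0174
```

```bash
python3 st.py
```

```text
t 13.85 depth 56.5 lat 1.8 z -0.0 | Fax -2.3 Flat -2.4 Fz 0.9 | Max -0.64 Mlat 0.83 Mz -0.28 | rot err [-0.0021 -0.0103 -0.0051] w 0.0174
```

Call:
arm_command(
  plan=[
    {"dx":0,"dy":-0.06,"dz":0.1,"wx":-0.02,"wy":-0.12,"wz":-0.06},
    {"dx":0,"dy":-0.03,"dz":0.12,"wx":0,"wy":-0.03,"wz":-0.02},
  ],
)

```text
time_s: 14.02
tcp_pos: [0.5991, 0.0991, 0.0985]
eef_rot: [-66.3, 89.9, 30.3]
contact_force: [0.4, -6.7, -7.0]
gripper_width: 0.0171
```

```bash
python3 st.py
```

```text
t 14.02 depth 59.5 lat 0.2 z -0.0 | Fax -6.7 Flat 0.4 Fz -1.5 | Max 0.12 Mlat 1.95 Mz -0.01 | rot err [-0.001   0.0004  0.0008] w 0.0171
```

Call:
arm_command(
  plan=[
    {"dx":0,"dy":-0.02,"dz":0.12,"wx":0,"wy":0,"wz":0},
    {"dx":0,"dy":0,"dz":0.12,"wx":0,"wy":0,"wz":0},
  ],
)

```text
time_s: 14.18
tcp_pos: [0.5984, 0.1022, 0.0982]
eef_rot: [135.9, 89.9, -127.5]
contact_force: [0.8, -5.4, -5.5]
gripper_width: 0.0171
```

```bash
python3 st.py
```

```text
t 14.18 depth 62.7 lat 0.5 z -0.3 | Fax -5.5 Flat -0.1 Fz 0.0 | Max -0.07 Mlat 1.98 Mz -0.03 | rot err [-0.0016 -0.0008 -0.0008] w 0.0171
```

Call:
arm_command(
  plan=[
    {"dx":-0.01,"dy":-0.02,"dz":0.12,"wx":0,"wy":0,"wz":0},
    {"dx":0,"dy":0,"dz":0.12,"wx":0,"wy":0,"wz":0},
  ],
)

```text
time_s: 14.35
tcp_pos: [0.5977, 0.1055, 0.0982]
eef_rot: [131.9, 89.8, -131.5]
contact_force: [1.7, -5.8, -5.9]
gripper_width: 0.0172
```

```bash
python3 st.py
```

```text
t 14.35 depth 66.0 lat 0.8 z -0.3 | Fax -6.0 Flat -1.0 Fz -0.4 | Max -0.19 Mlat 2.04 Mz -0.06 | rot err [-0.002  -0.0022 -0.0025] w 0.0172
```

Call:
arm_command(
  plan=[
    {"dx":-0.01,"dy":-0.01,"dz":0.1,"wx":-0.01,"wy":-0.01,"wz":-0.01},
    {"dx":0,"dy":0,"dz":0.1,"wx":0,"wy":0,"wz":0},
  ],
)

```text
time_s: 14.52
tcp_pos: [0.5972, 0.1082, 0.0982]
eef_rot: [134.1, 89.8, -129.3]
contact_force: [0.8, -5.8, -5.2]
gripper_width: 0.0174
```

```bash
python3 st.py
```

```text
t 14.52 depth 68.7 lat 1.1 z -0.3 | Fax -5.8 Flat -0.1 Fz 0.3 | Max -0.31 Mlat 2.15 Mz -0.14 | rot err [-0.0016 -0.0027 -0.0027] w 0.0174
```

Call:
arm_command(
  plan=[
    {"dx":-0.01,"dy":-0.03,"dz":0.1,"wx":-0.01,"wy":-0.03,"wz":-0.03},
  ],
)

```text
time_s: 14.6
tcp_pos: [0.5973, 0.1096, 0.0983]
eef_rot: [131.3, 89.9, -132.0]
contact_force: [0.9, -5.5, -6.6]
gripper_width: 0.0172
```

```bash
python3 st.py
```

```text
t 14.6 depth 70.1 lat 0.8 z -0.2 | Fax -5.6 Flat -0.2 Fz -1.1 | Max -0.16 Mlat 1.97 Mz -0.11 | rot err [-0.001  -0.0009 -0.0011] w 0.0172
```

Call:
arm_command(
  plan=[
    {"dx":0,"dy":0,"dz":0.09,"wx":0,"wy":0,"wz":0},
  ],
)

```text
time_s: 14.68
tcp_pos: [0.597, 0.1107, 0.0982]
eef_rot: [133.2, 89.9, -130.2]
contact_force: [1.0, -5.9, -5.8]
gripper_width: 0.0169
```

```bash
python3 st.py
```

```text
t 14.68 depth 71.2 lat 0.9 z -0.3 | Fax -6.0 Flat -0.3 Fz -0.3 | Max -0.23 Mlat 1.98 Mz -0.03 | rot err [-0.0012 -0.0014 -0.0015] w 0.0169
```

Call:
arm_command(
  plan=[
    {"dx":0,"dy":0,"dz":0.09,"wx":0,"wy":0,"wz":0},
  ],
)

```text
time_s: 14.77
tcp_pos: [0.5967, 0.1117, 0.0981]
eef_rot: [135.9, 89.8, -127.5]
contact_force: [1.5, -6.4, -6.1]
gripper_width: 0.0176
```

```bash
python3 st.py
```

```text
t 14.77 depth 72.4 lat 1.1 z -0.4 | Fax -6.5 Flat -0.8 Fz -0.6 | Max -0.33 Mlat 2.02 Mz -0.11 | rot err [-0.0014 -0.002  -0.0019] w 0.0176
```

Call:
arm_command(
  plan=[
    {"dx":0,"dy":0,"dz":0.09,"wx":0,"wy":0,"wz":0},
  ],
)

```text
time_s: 14.85
tcp_pos: [0.5965, 0.1128, 0.098]
eef_rot: [138.1, 89.8, -125.3]
contact_force: [2.1, -5.7, -6.0]
gripper_width: 0.0172
```

```bash
python3 st.py
```

```text
t 14.85 depth 73.5 lat 1.2 z -0.5 | Fax -5.9 Flat -1.4 Fz -0.5 | Max -0.41 Mlat 2.06 Mz -0.16 | rot err [-0.0018 -0.0026 -0.0023] w 0.0172
```

Call:
arm_command(
  plan=[
    {"dx":-0.02,"dy":-0.05,"dz":0.09,"wx":-0.02,"wy":-0.03,"wz":-0.03},
  ],
)

```text
time_s: 14.93
tcp_pos: [0.597, 0.114, 0.0982]
eef_rot: [139.2, 89.9, -124.2]
contact_force: [1.9, -5.0, -5.6]
gripper_width: 0.0174
```

```bash
python3 st.py
```

```text
t 14.93 depth 74.6 lat 0.6 z -0.3 | Fax -5.2 Flat -1.3 Fz -0.1 | Max -0.11 Mlat 2.04 Mz -0.08 | rot err [-0.0004 -0.0008 -0.0007] w 0.0174
```

Call:
arm_command(
  plan=[
    {"dx":0,"dy":0,"dz":0.09,"wx":0,"wy":0,"wz":0},
  ],
)

```text
time_s: 15.02
tcp_pos: [0.5968, 0.1154, 0.0982]
eef_rot: [135.6, 89.9, -127.7]
contact_force: [-0.6, -0.0, -6.3]
gripper_width: 0.0173
```

```bash
python3 st.py
```

```text
t 15.02 depth 76.0 lat 0.6 z -0.3 | Fax 0.0 Flat 0.6 Fz -0.8 | Max 0.02 Mlat -0.1 Mz 0.01 | rot err [-0.0006 -0.0008 -0.0008] w 0.0173
```

Call:
arm_command(
  plan=[
    {"dx":0,"dy":0,"dz":0.09,"wx":0,"wy":0,"wz":0},
  ],
)

```text
time_s: 15.1
tcp_pos: [0.5966, 0.1174, 0.0981]
eef_rot: [111.1, 90.0, -152.3]
contact_force: [0.2, 0.6, -6.1]
gripper_width: 0.0174
```

```bash
python3 st.py
```

```text
t 15.1 depth 78.0 lat 0.6 z -0.4 | Fax 0.6 Flat -0.3 Fz -0.6 | Max 0.0 Mlat -0.08 Mz -0.02 | rot err [-0.0009 -0.0002 -0.0006] w 0.0174
```

Call:
arm_command(
  plan=[
    {"dx":0,"dy":0,"dz":0.09,"wx":0,"wy":0,"wz":0},
  ],
)

```text
time_s: 15.18
tcp_pos: [0.5959, 0.1177, 0.098]
eef_rot: [135.6, 89.8, -127.7]
contact_force: [3.2, -17.8, -5.2]
gripper_width: 0.0174
```

```bash
python3 st.py
```

```text
t 15.18 depth 78.3 lat 1.3 z -0.5 | Fax -18.0 Flat -1.1 Fz 0.3 | Max -0.24 Mlat 6.43 Mz -0.09 | rot err [-0.0008 -0.0025 -0.0025] w 0.0174
```

The axial force dropped to 0 at about 76 mm, which was the click, and the anvil was touched at about 78 mm with 18 N. I'll relax, hold, then draw back gently.

Call:
arm_command(
  plan=[
    {"dx":-0.02,"dy":-0.05,"dz":-0.04,"wx":0,"wy":-0.02,"wz":-0.03},
    {"dx":0,"dy":0,"dz":0,"wx":0,"wy":0,"wz":0},
    {"dx":0,"dy":0,"dz":0,"wx":0,"wy":0,"wz":0},
    {"dx":0,"dy":0,"dz":0,"wx":0,"wy":0,"wz":0},
    {"dx":0,"dy":0,"dz":0,"wx":0,"wy":0,"wz":0},
  ],
)

```text
time_s: 15.6
tcp_pos: [0.5966, 0.1175, 0.0983]
eef_rot: [117.3, 90.0, -146.0]
contact_force: [1.0, -2.0, -6.0]
gripper_width: 0.0175
```

```bash
python3 st.py
```

```text
t 15.6 depth 78.0 lat 0.6 z -0.2 | Fax -2.1 Flat -0.8 Fz -0.5 | Max 0.05 Mlat 1.03 Mz 0.01 | rot err [-0.0003 -0.0002 -0.0003] w 0.0175
```

Call:
arm_command(
  plan=[
    {"dx":0,"dy":0,"dz":-0.05,"wx":0,"wy":0,"wz":0},
  ],
)

```text
time_s: 15.68
tcp_pos: [0.5968, 0.1168, 0.0984]
eef_rot: [33.8, 90.0, 130.5]
contact_force: [0.1, 0.7, -6.4]
gripper_width: 0.0173
```

```bash
python3 st.py
```

```text
t 15.68 depth 77.4 lat 0.5 z -0.1 | Fax 0.7 Flat -0.2 Fz -0.9 | Max 0.03 Mlat -0.14 Mz 0.02 | rot err [-0.0001  0.0001 -0.0001] w 0.0173
```

Call:
arm_command(
  plan=[
    {"dx":0,"dy":0,"dz":-0.05,"wx":0,"wy":0,"wz":0},
  ],
)

```text
time_s: 15.77
tcp_pos: [0.5969, 0.1162, 0.0984]
eef_rot: [-16.5, 90.0, 80.2]
contact_force: [0.8, -0.1, -5.0]
gripper_width: 0.0175
```

```bash
python3 st.py
```

```text
t 15.77 depth 76.7 lat 0.4 z -0.1 | Fax -0.1 Flat -0.7 Fz 0.5 | Max 0.06 Mlat -0.07 Mz 0.03 | rot err [0.0001 0.0006 0.0002] w 0.0175
```

Call:
arm_command(
  plan=[
    {"dx":0,"dy":0,"dz":-0.06,"wx":0,"wy":0,"wz":0},
    {"dx":0,"dy":0,"dz":-0.06,"wx":0,"wy":0,"wz":0},
  ],
)

```text
time_s: 15.93
tcp_pos: [0.5976, 0.1151, 0.0985]
eef_rot: [-31.9, 89.8, 64.8]
contact_force: [-1.5, 9.0, -6.0]
gripper_width: 0.0171
```

```bash
python3 st.py
```

```text
t 15.93 depth 75.6 lat -0.1 z -0.0 | Fax 9.1 Flat 0.5 Fz -0.5 | Max 0.29 Mlat -2.98 Mz 0.05 | rot err [0.0004 0.0026 0.0016] w 0.0171
```

Call:
arm_command(
  plan=[
    {"dx":0,"dy":0,"dz":-0.05,"wx":0,"wy":0,"wz":0},
    {"dx":0,"dy":0,"dz":-0.05,"wx":0,"wy":0,"wz":0},
  ],
)

```text
time_s: 16.1
tcp_pos: [0.598, 0.1153, 0.0985]
eef_rot: [-29.2, 89.6, 67.6]
contact_force: [-2.5, 5.5, -5.7]
gripper_width: 0.0176
```

```bash
python3 st.py
```

```text
t 16.1 depth 75.7 lat -0.6 z 0.0 | Fax 5.8 Flat 1.8 Fz -0.2 | Max 0.56 Mlat -1.76 Mz 0.09 | rot err [0.0011 0.0056 0.0031] w 0.0176
```

Call:
arm_command(
  plan=[
    {"dx":0,"dy":0,"dz":-0.05,"wx":0,"wy":0,"wz":0},
    {"dx":0,"dy":0,"dz":-0.05,"wx":0,"wy":0,"wz":0},
  ],
)

```text
time_s: 16.27
tcp_pos: [0.5981, 0.1154, 0.0984]
eef_rot: [-25.0, 89.5, 71.9]
contact_force: [-1.7, 5.2, -6.6]
gripper_width: 0.0177
```

```bash
python3 st.py
```

```text
t 16.27 depth 75.8 lat -0.6 z -0.1 | Fax 5.4 Flat 1.0 Fz -1.1 | Max 0.52 Mlat -1.73 Mz 0.11 | rot err [0.0021 0.0082 0.0038] w 0.0177
```

Call:
arm_command(
  plan=[
    {"dx":0,"dy":0.03,"dz":-0.07,"wx":0.02,"wy":0.1,"wz":0.04},
  ],
)

```text
time_s: 16.35
tcp_pos: [0.5978, 0.1151, 0.0984]
eef_rot: [-36.7, 89.8, 60.0]
contact_force: [-0.8, 7.9, -6.2]
gripper_width: 0.0175
```

```bash
python3 st.py
```

```text
t 16.35 depth 75.6 lat -0.3 z -0.1 | Fax 8.0 Flat -0.1 Fz -0.7 | Max 0.39 Mlat -2.85 Mz 0.09 | rot err [0.0006 0.0022 0.0016] w 0.0175
```

Call:
arm_command(
  plan=[
    {"dx":0,"dy":0,"dz":-0.08,"wx":0,"wy":0.02,"wz":0.01},
  ],
)

```text
time_s: 16.43
tcp_pos: [0.5981, 0.1152, 0.0985]
eef_rot: [-39.6, 89.8, 57.2]
contact_force: [-1.9, 8.5, -5.4]
gripper_width: 0.0173
```

```bash
python3 st.py
```

```text
t 16.43 depth 75.6 lat -0.7 z -0.0 | Fax 8.6 Flat 0.9 Fz 0.1 | Max 0.55 Mlat -3.05 Mz 0.13 | rot err [0.0011 0.0023 0.0019] w 0.0173
```

Call:
arm_command(
  plan=[
    {"dx":0,"dy":0.03,"dz":-0.11,"wx":0.01,"wy":0.03,"wz":0.02},
  ],
)

```text
time_s: 16.52
tcp_pos: [0.5981, 0.115, 0.0986]
eef_rot: [-36.9, 89.8, 59.8]
contact_force: [-2.7, 11.9, -5.3]
gripper_width: 0.0175
```

```bash
python3 st.py
```

```text
t 16.52 depth 75.4 lat -0.6 z 0.1 | Fax 12.1 Flat 1.3 Fz 0.2 | Max 0.53 Mlat -4.29 Mz 0.13 | rot err [0.001  0.0025 0.0018] w 0.0175
```

Call:
arm_command(
  plan=[
    {"dx":0,"dy":0.01,"dz":-0.11,"wx":0.01,"wy":0.03,"wz":0.02},
  ],
)

```text
time_s: 16.6
tcp_pos: [0.5984, 0.1151, 0.0987]
eef_rot: [-33.1, 89.8, 63.7]
contact_force: [-2.8, 10.5, -5.3]
gripper_width: 0.0171
```

```bash
python3 st.py
```

```text
t 16.6 depth 75.5 lat -0.9 z 0.2 | Fax 10.7 Flat 1.5 Fz 0.2 | Max 0.75 Mlat -3.97 Mz 0.2 | rot err [0.0009 0.0029 0.0019] w 0.0171
```

Call:
arm_command(
  plan=[
    {"dx":0,"dy":0.04,"dz":0.03,"wx":0.01,"wy":0.03,"wz":0.02},
    {"dx":0,"dy":0,"dz":0.02,"wx":0,"wy":0,"wz":0},
    {"dx":0,"dy":0,"dz":0,"wx":0,"wy":0,"wz":0},
  ],
)

```text
time_s: 16.85
tcp_pos: [0.5975, 0.1172, 0.0988]
eef_rot: [-28.9, 89.9, 67.9]
contact_force: [-0.4, -0.2, -5.3]
gripper_width: 0.0174
```

```bash
python3 st.py
```

```text
t 16.85 depth 77.7 lat -0.3 z 0.3 | Fax -0.1 Flat 0.4 Fz 0.2 | Max 0.14 Mlat -0.02 Mz -0.02 | rot err [0.0012 0.0013 0.0007] w 0.0174
```

Call:
arm_command(
  plan=[
    {"dx":0,"dy":0,"dz":0,"wx":0,"wy":0,"wz":0},
    {"dx":0,"dy":0,"dz":0,"wx":0,"wy":0,"wz":0},
    {"dx":0,"dy":0,"dz":0,"wx":0,"wy":0,"wz":0},
    {"dx":0,"dy":0,"dz":0,"wx":0,"wy":0,"wz":0},
    {"dx":0,"dy":0,"dz":0,"wx":0,"wy":0,"wz":0},
  ],
  fingers=0,
)

```text
time_s: 17.27
tcp_pos: [0.6004, 0.1168, 0.102]
eef_rot: [-80.3, 89.6, 16.5]
contact_force: [0.9, -0.9, 0.0]
gripper_width: 0.0421
```

```bash
python3 st.py
```

```text
t 17.27 depth 77.0 lat -3.1 z 3.5 | Fax -1.0 Flat -0.8 Fz 5.5 | Max 0.16 Mlat 0.0 Mz -0.01 | rot err [0.002  0.0012 0.0069] w 0.0421
```

Released cleanly, with zero force. Now I'll rise straight up.

Call:
arm_command(
  plan=[
    {"dx":-0.4,"dy":0.1,"dz":0,"wx":0,"wy":0,"wz":0.05},
    {"dx":-0.6,"dy":0,"dz":0,"wx":0,"wy":0,"wz":0},
    {"dx":-0.8,"dy":0,"dz":0,"wx":0,"wy":0,"wz":0},
    {"dx":-0.8,"dy":0,"dz":0,"wx":0,"wy":0,"wz":0},
    {"dx":-0.8,"dy":0,"dz":0,"wx":0,"wy":0,"wz":0},
    {"dx":-0.8,"dy":0,"dz":0,"wx":0,"wy":0,"wz":0},
    {"dx":-0.8,"dy":0,"dz":-0.5,"wx":0,"wy":0,"wz":0},
    {"dx":-0.8,"dy":0,"dz":-0.5,"wx":0,"wy":0,"wz":0},
    {"dx":-0.8,"dy":0,"dz":-0.5,"wx":0,"wy":0,"wz":0},
    {"dx":0,"dy":0,"dz":0,"wx":0,"wy":0,"wz":0},
  ],
)

```text
time_s: 18.1
tcp_pos: [0.6012, 0.0847, 0.2473]
eef_rot: [-88.1, 89.7, 8.8]
contact_force: [0.3, -0.2, 0.9]
gripper_width: 0.044
```

```bash
python3 -c "
from h import *
print(pose()[0],pose()[2]['contact_force'])
for n in ['scene','side']:
    p,d=cap(n,n+'2')
    for q in ['wide_chisel_grip','narrow_chisel_grip','point_chisel_grip','mallet']:
        for o in r.spot_point(n,q)[:1]: print(n,q,round(o['score'],2),o['centre'],onz(n,*o['centre'],.105 if 'wide' in q else .056).round(4))
a=cv2.imread('pics/scene2.png')[200:320,240:400];b=cv2.imread('pics/side2.png')[180:300,200:360]
cv2.imwrite('pics/s2.png',cv2.resize(np.hstack([a,b]),None,fx=2.5,fy=2.5,interpolation=cv2.INTER_CUBIC))
cap('wrist','w6')"
```

```text
[0.60120033 0.08468673 0.24726712] [ 0.3150873  -0.22740317  0.92872736]
scene wide_chisel_grip 0.68 [302.7, 265.2] [0.5994 0.117  0.105 ]
scene mallet 0.74 [438.2, 327.3] [0.4321 0.3893 0.056 ]
side wide_chisel_grip 0.6 [281.1, 243.6] [0.592  0.1099 0.105 ]
side narrow_chisel_grip 0.91 [351.8, 178.2] [ 0.4797 -0.2574  0.056 ]
side point_chisel_grip 0.74 [342.5, 190.7] [ 0.496  -0.1928  0.056 ]
side mallet 0.84 [343.9, 376.1] [0.4003 0.4111 0.056 ]
```

View pics/s2.png

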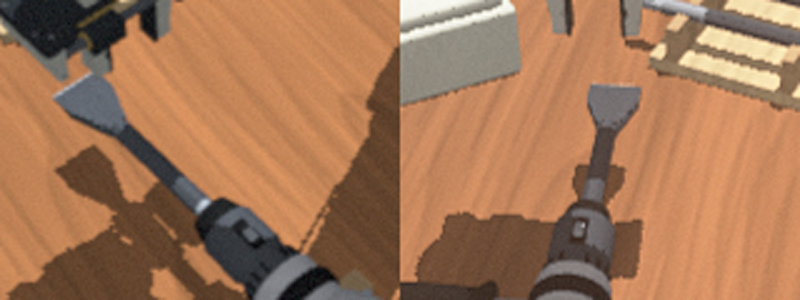

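View pics/scene2.png

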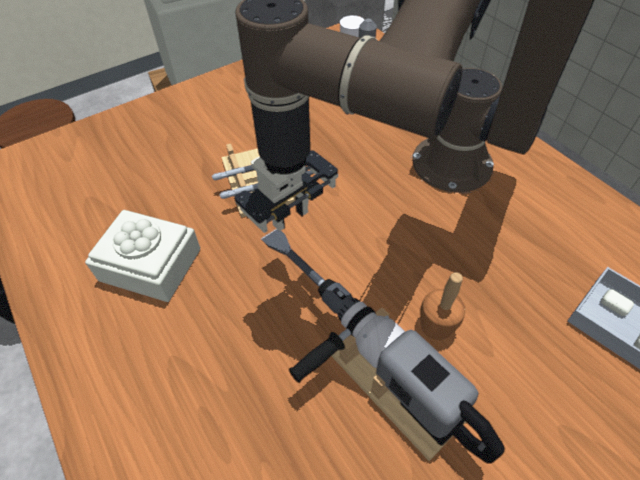

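The chisel sits straight in the chuck, with its blade at (275,240) in scene and the arm well clear above it. The mallet and the other two chisels are where they were, so I'm handing in.

```bash
python3 -c "
from plant import r
print(r.close_job()); print(r.get_state()['time_s'])"
```

```text
the job is handed in; nothing more can be done
None
the job is handed in; nothing more can be done
```

The wide chisel is locked in the hammer's chuck. I took it from the rest, pushed it past the pawl, tugged it back against the pawl, let go, and handed the job in at about 18.5 s. No verdict was reported.

- **Click:** the push took about 11 N at the pawl. The axial force dropped from 5–6 N to 0 at about 76 mm depth by my estimate.
- **Anvil:** I felt it at about 78 mm, with 18 N at the wrist, below the 25 N limit.
- **Tug:** the pawl stopped the chisel at about 75.5 mm. I raised the pull to 12 N (last reading 10.7 N) and it held.
- **Release and last pictures:** wrist force was about zero after release and again once clear, and the chisel sits in line with the bore. The mallet and the other two chisels read within about 10 mm of where they started. The scene camera found neither of those two chisels at the end because the arm was in the way, so they were checked in the side view only.

**Limits of the checks:**
- **Unread values:** I could not read the pawl lift or the contact forces directly; the click and the tug are inferred from wrist force and tool position.
- **Camera disagreement:** the scene and side cameras differed by a few mm on where the chuck mouth is. The shank still went in without side contact.

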